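# Pour the lock barrels into the job dish

## Task

Lift the steel cup with the eight lock barrels out of its well in the grey caddy by its rim, stand it upright on the black rubber mat and let go of it there. Then take it again round its red sleeve, your hand leaning back so that it can tip the cup right over, pour all eight barrels into the blue dish, and stand the empty cup upright on the mat again. Spill nothing, leave the dish standing where it is, and do not disturb the cup of keys, the padlock or the file.

Things in the scene. Friction and masses are not known exactly. Their poses are not given: they have to be found in the camera images.
- cup: steel cup holding the eight lock barrels: a cone 80 mm high, outside diameter 44 mm at the foot, 68 mm at the rim, wall 3 mm, floor 4 mm, with a straight red grip sleeve of 59 mm diameter from 4 to 50 mm up. 130 g, full 330 g. Origin: centre of its underside; z points out of its mouth. It starts in a well of the caddy, its rim 22 mm above the caddy's top: only the rim band can be gripped there
- cup_rim (a point): centre of the cup's mouth, 80 mm up the cup's z axis from its origin
- cup_grip (a point): point on the cup's axis in its grip sleeve, 34 mm up from its origin, close to the full cup's centre of mass (gripped far from it, the cup swings in the fingers when tipped)
- caddy: fixed grey moulded block 130 x 250 x 66 mm (its own x, y, z) with two round wells of 66 mm diameter, 58 mm deep, centred 57.5 mm either way along its y axis. Origin: centre of its underside
- mat: fixed black rubber bench mat 170 x 150 mm (its x, y), 4 mm thick. Origin: centre of its underside, on the bench
- dish: loose blue steel dish, 400 g, 45 mm high, outside diameter 116 mm at the foot and 132 mm at the rim, wall 3 mm, floor 4 mm thick. Origin: centre of its underside
- key_cup: a like steel cup with a blue sleeve in the caddy's other well, full of brass key blanks that stand up to 18 mm out of it; a bystander. Origin: centre of its underside
- padlock: brass padlock lying flat, about 20 mm high, 48 mm wide (y), 82 mm long (x) with its steel shackle towards its -x; a bystander. Origin: underside, under the padlock body
- file: flat file with a wooden handle, lying, 240 mm long along its x, at most 25 mm high; a bystander. Origin: underside, at mid length
- barrel1: lock barrel 1 of eight alike: solid, smooth, brass with a domed chromed face that has a key slot; 17 mm diameter, 22 mm long, both ends rounded, 25 g; the last ones leave the cup when it is tipped by about 95 to 115 degrees. Origin: its centre; z along its length towards the face
- barrel2: lock barrel 2 of eight, as barrel1
- barrel3: lock barrel 3 of eight, as barrel1
- barrel4: lock barrel 4 of eight, as barrel1
- barrel5: lock barrel 5 of eight, as barrel1
- barrel6: lock barrel 6 of eight, as barrel1
- barrel7: lock barrel 7 of eight, as barrel1
- barrel8: lock barrel 8 of eight, as barrel1

How it is judged:
On the way, in this order (a step that is already met when the one before it is completed fails the run):
1. the cup, with all eight barrels in it, is lifted clear out of its well (height (world z) of cup above 0.07 m and distance between each of barrel1, barrel2, barrel3, barrel4, barrel5, barrel6, barrel7, barrel8 and cup below 0.085 m), for 0.1 s.
2. the cup, with all eight barrels in it, stands upright on the mat, released (angle between cup's own z axis and vertical below 0.1 rad and x of cup in the frame of mat between -0.085 and 0.085 m and y of cup in the frame of mat between -0.075 and 0.075 m and z of cup in the frame of mat between 0 and 0.01 m and contact force between the fingers and cup below 0.1 N and linear speed of cup below 0.02 m/s and distance between each of barrel1, barrel2, barrel3, barrel4, barrel5, barrel6, barrel7, barrel8 and cup below 0.085 m), for 0.2 s.
3. the cup, held round its sleeve and not by the rim, is tipped by more than 60 degrees with its mouth over the dish (angle between cup's own z axis and vertical above 1.05 rad and horizontal distance between cup_rim and dish below 0.1 m and height (world z) of cup_rim above 0.045 m and contact force between the fingers and cup above 0.5 N and z of the grasp point in the frame of cup below 0.065 m), for 0.1 s.
At the end, for the whole second after the job is handed in: all eight barrels lie at rest in the blue dish (centres within 64 mm of its axis and below its rim), the dish stands upright (within 0.1 rad), and the empty cup stands on the mat, its centre within the mat's outline, upright (within 0.1 rad), at rest and released (angle between each of cup, dish's own z axis and vertical below 0.1 rad and x of cup in the frame of mat between -0.085 and 0.085 m and y of cup in the frame of mat between -0.075 and 0.075 m and z of cup in the frame of mat between 0 and 0.01 m and contact force between the fingers and cup below 0.1 N and linear speed of cup below 0.02 m/s and horizontal distance between each of barrel1, barrel2, barrel3, barrel4, barrel5, barrel6, barrel7, barrel8 and dish below 0.064 m and z of barrel1 in the frame of dish between 0 and 0.045 m and z of barrel2 in the frame of dish between 0 and 0.045 m and z of barrel3 in the frame of dish between 0 and 0.045 m and z of barrel4 in the frame of dish between 0 and 0.045 m and z of barrel5 in the frame of dish between 0 and 0.045 m and z of barrel6 in the frame of dish between 0 and 0.045 m and z of barrel7 in the frame of dish between 0 and 0.045 m and z of barrel8 in the frame of dish between 0 and 0.045 m and linear speed of each of barrel1, barrel2, barrel3, barrel4, barrel5, barrel6, barrel7, barrel8 below 0.03 m/s); the robot touches nothing.
It fails at once if the dish is pushed more than 40 mm from its place (distance of dish from where it was at the start of the episode above 0.04 m).
It fails at once if the cup of keys, the padlock or the file is moved by more than 30 mm (distance of any of key_cup, padlock, file from where it was at the start of the episode above 0.03 m).
It fails at once if a barrel is spilt on the bench or the mat, outside the dish and the cup ((height (world z) of barrel1 below 0.0145 m and horizontal distance between barrel1 and cup above 0.06 m and horizontal distance between barrel1 and dish above 0.075 m) or (height (world z) of barrel2 below 0.0145 m and horizontal distance between barrel2 and cup above 0.06 m and horizontal distance between barrel2 and dish above 0.075 m) or (height (world z) of barrel3 below 0.0145 m and horizontal distance between barrel3 and cup above 0.06 m and horizontal distance between barrel3 and dish above 0.075 m) or (height (world z) of barrel4 below 0.0145 m and horizontal distance between barrel4 and cup above 0.06 m and horizontal distance between barrel4 and dish above 0.075 m) or (height (world z) of barrel5 below 0.0145 m and horizontal distance between barrel5 and cup above 0.06 m and horizontal distance between barrel5 and dish above 0.075 m) or (height (world z) of barrel6 below 0.0145 m and horizontal distance between barrel6 and cup above 0.06 m and horizontal distance between barrel6 and dish above 0.075 m) or (height (world z) of barrel7 below 0.0145 m and horizontal distance between barrel7 and cup above 0.06 m and horizontal distance between barrel7 and dish above 0.075 m) or (height (world z) of barrel8 below 0.0145 m and horizontal distance between barrel8 and cup above 0.06 m and horizontal distance between barrel8 and dish above 0.075 m)).
It also fails if it takes over 69 s, if anything falls off the work surface, if the arm or the gripper's body presses on something with over 40 N, if the wrist force passes 120 N, or if a joint passes its speed limit or range.

## Robot

A 7-joint arm with a two-finger parallel gripper is mounted at the origin on the work surface. World frame = base frame: x ahead of the robot, y to its left, z up, the work surface at z = 0. Lengths are in m, angles in rad, forces in N, time in s.
With the tool pointing down it reaches from about 0.425 to 0.925 m from the base axis. Payload 6.8 kg.
Tool frame: the origin (TCP) lies at the very end of the fingers, on their centre line; the grasp point (between the pads) lies 19 mm behind it (r.tcp_to_grasp is the distance from the TCP to the grasp point, in m); z points along the fingers, y is the direction in which the jaws open and shut (so a half turn about z gives the same grasp; the last joint's range is limited). The gripper opens to 88 mm and grips with 3 to 60 N. Pads are 20 mm wide; open, the fingers measure 115 mm over their backs; the gripper's body (75 mm by 178 mm) begins 61 mm behind the grasp point.
Start: joints at [1.114, 0.477, 0.022, 1.555, -0.011, 1.109, -0.083], TCP at [0.231, -0.634, 0.183] pointing down, gripper open.
Joint ranges: [-2.96, 2.96], [-0.34, 2.1], [-1.41, 1.46], [0.24, 2.44], [-1.37, 4.51], [0.17, 1.92], [-2.96, 2.96]. Speed limits (rad/s): [2.39, 2.39, 3.14, 3.14, 3.14, 3.14, 3.14].

## Interface

Orientations are given as a rotation vector (axis times angle).
In Python, from plant import observe, imaging, r gives the robot as it stands.
- The arm moves only by the tool apply_moves, never from a script. Its argument "targets" is a list of rows, each a list of 7 numbers: the opening, from -1 (shut) to 1 (fully open), then the shift along the tool's x, y, z in cm, then the turn, a rotation vector about the tool's x, y, z in degrees. A call has 1 to 20 rows; each row shifts and turns the commanded pose from where the row before left it, along the tool's axes as they then stand; what a row does not reach is not made up. A row lasts 1/8 s, in which the tool goes at most 62.5 mm and 10.7 degrees, less where a joint would pass 70% of its speed; a pose out of reach is approached as far as the arm can. A call with a gripper value outside its range is refused whole. The fingers move at their own pace and stop on an object; "squeeze" is the grip in N (left out, the last holds). Time passes only in rows, so rows that do not move let the fingers close. It gives the time, the measured TCP pose, the force and the opening at its end, in the units of the state.
- observe(): the state, without advancing time (a new reading comes with each control period).
- imaging.grab_frame(name): name is "side" or "top" or "wrist"; returns (picture, depth): 400x640x3 uint8, red, green, blue; 400x640 float32, m along the optical axis (not along the pixel's ray), 0 where there is no reading.
- imaging.get_calibration(name): a dict with "camera_matrix" (3x3 intrinsics, pixels), "k1" (the pictures are not rectified: a ray, as slopes to the right and down, at radius r is drawn at 1 + k1 r^2 times it, then the intrinsics apply), "eye" and "rotation" of the camera in the world. Camera axes: x right, y up, looking along -z (the intrinsics and any distortion apply to the point x, -y, -z); pixel columns grow to the right and rows downward; lengths in m; the calibration is good to about 2 mm. A picture is of the moment at which its call begins: read the wrist's pose just before it. get_calibration takes no time and is no camera call; for the wrist camera it gives the pose at the moment of the call.
- r.sign_off(): hands the job in, once; it reports no verdict.
The state is a dict: "time": time; "qpos": joint angles; "qvel": joint speeds; "joint_torque": joint torques, N m; "tool_pos": TCP position; "orientation": TCP orientation; "contact_force": force on the tool from outside, world axes, zero at the start; "ft_torque": the same for the moment, N m; "finger_gap": opening from 0.0 (shut) to 1.0 (fully open).
Only numpy, scipy, OpenCV 4.12 (cv2) and the standard library are available. Lean on these libraries where they do the work, as an engineer would, in place of code of your own. Each camera call takes 0.05 s, during which the arm holds its last target.

## Working session

There is one attempt and no reset: what is moved stays moved. The work goes in short steps, Python scripts to look and compute and a tool call to move; the robot and the scene stay as the last step left them, time stands still between calls to the robot, and variables do not carry over. Pictures are saved under pics/ and viewed, and the job is handed in when it is done.

Besides the shell and the picture viewer there is one more tool, called as name(argument=value, ...), one argument or row to a line, values as JSON. apply_moves: Moves the arm, as the interface text tells. Its arguments: {"type":"object","properties":{"targets":{"type":"array","items":{"type":"array","items":{"type":"number"}}},"squeeze":{"type":"number"}},"required":["targets"]}

```bash
ls; mkdir -p pics; cat > h.py <<'E'
import numpy as np, cv2
from plant import observe, imaging, r
from scipy.spatial.transform import Rotation as R
def cal(n):
    return imaging.get_calibration(n)
def ray(c,u,v):
    K=np.array(c["camera_matrix"]);x=(u-K[0,2])/K[0,0];y=(v-K[1,2])/K[1,1]
    rd=np.hypot(x,y);rr=rd
    for _ in range(20): rr=rd/(1+c["k1"]*rr*rr)
    s=rr/np.where(rd>0,rd,1)
    d=np.stack([x*s,-y*s,-np.ones_like(x*s)],-1)
    return d@np.array(c["rotation"]).T
def onplane(c,u,v,z):
    d=ray(c,np.asarray(u,float),np.asarray(v,float));e=np.array(c["eye"])
    return e+d*((z-e[2])/d[...,2])[...,None]
def cloud(c,dep):
    v,u=np.mgrid[0:dep.shape[0],0:dep.shape[1]]
    d=ray(c,u.astype(float),v.astype(float))
    P=np.array(c["eye"])+d*dep[...,None]  # d has unit depth
    P[dep==0]=np.nan
    return P
def save(n,im): cv2.imwrite("pics/"+n,im[...,::-1])
E
python3 - <<'E'
from h import *
s=observe();print({k:np.round(v,3) for k,v in s.items()})
for n in ("side","top","wrist"):
    c=cal(n);im,d=imaging.grab_frame(n);save(n+"0.png",im);np.savez(n+"0.npz",im=im,d=d,eye=c["eye"],rotation=c["rotation"],camera_matrix=c["camera_matrix"],k1=c["k1"])
    print(n,{k:np.round(v,3).tolist() for k,v in c.items()})
E
```

```text
pics
{'time': np.float64(0.0), 'qpos': array([ 1.114,  0.478,  0.022,  1.556, -0.011,  1.109, -0.083]), 'qvel': array([ 0.001,  0.001, -0.001,  0.001, -0.   , -0.   ,  0.   ]), 'joint_torque': array([ 1.0000e-03, -5.8285e+01,  1.5350e+00, -2.7260e+01, -5.4000e-02,
        1.7000e-02,  0.0000e+00]), 'tool_pos': array([ 0.23 , -0.634,  0.182]), 'orientation': array([-3.092e+00, -5.450e-01,  1.000e-03]), 'contact_force': array([-1.024, -0.253, -0.995]), 'ft_torque': array([-0.008,  0.003,  0.018]), 'finger_gap': np.float64(0.996)}
side {'camera_matrix': [[444.275, 0.0, 327.902], [0.0, 444.275, 194.919], [0.0, 0.0, 1.0]], 'k1': -0.0, 'eye': [0.096, 0.667, 0.588], 'rotation': [0.449, -1.271, -2.231]}
top {'camera_matrix': [[469.167, 0.0, 322.577], [0.0, 469.167, 202.682], [0.0, 0.0, 1.0]], 'k1': -0.046, 'eye': [0.469, -0.003, 1.119], 'rotation': [0.11, -0.122, -1.55]}
wrist {'camera_matrix': [[355.622, 0.0, 317.882], [0.0, 355.622, 194.176], [0.0, 0.0, 1.0]], 'k1': -0.082, 'eye': [0.309, -0.606, 0.383], 'rotation': [-0.265, 0.188, -1.212]}
```

```bash
python3 - <<'E'
s=open('h.py').read()
s=s.replace('return d@np.array(c["rotation"]).T','return d@R.from_rotvec(np.array(c["rotation"])).as_matrix().T')
open('h.py','w').write(s)
E
```

```text
(no output)
```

View pics/side0.png

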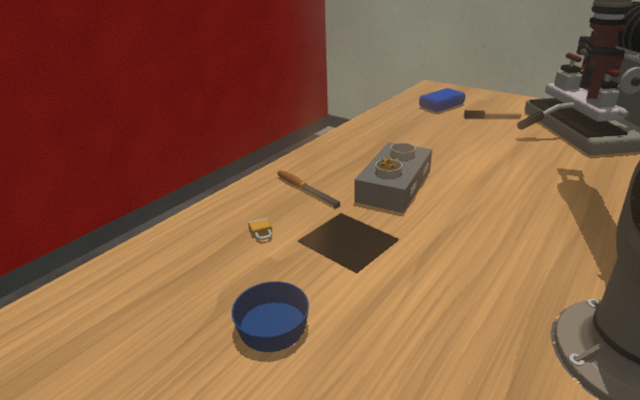

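View pics/top0.png

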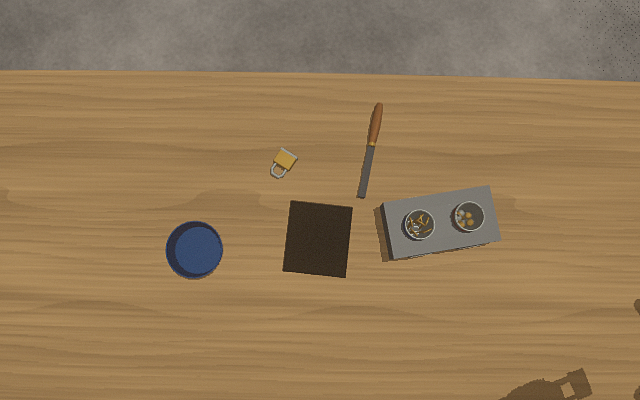

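View pics/wrist0.png

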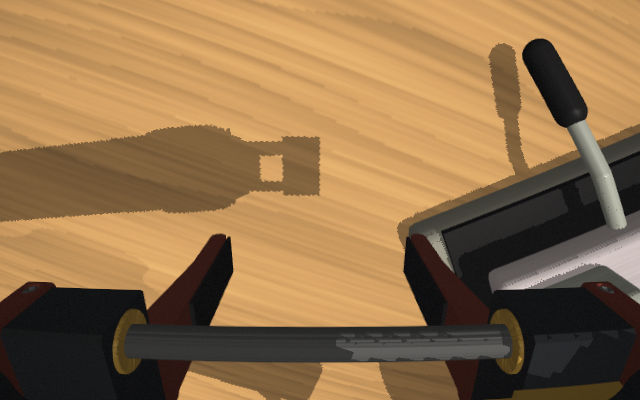

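```bash
cat >> h.py <<'E'
def load(f): return dict(np.load(f))
def circ(xy):
    A=np.c_[2*xy,np.ones(len(xy))];b=(xy**2).sum(1);s=np.linalg.lstsq(A,b,rcond=None)[0]
    return s[:2],np.sqrt(s[2]+s[:2]@s[:2])
E
python3 - <<'E'
from h import *
c=load('top0.npz');P=cloud(c,c['d']);im=c['im'];hsv=cv2.cvtColor(im,cv2.COLOR_RGB2HSV)
z=P[...,2]
print("bench z",np.nanmedian(z[300:340,100:400]))
# caddy top
def blob(m,name,zp):
    n,l,st,ce=cv2.connectedComponentsWithStats(m.astype(np.uint8))
    for i in range(1,n):
        if st[i,4]>60:
            cs,_=cv2.findContours((l==i).astype(np.uint8),cv2.RETR_EXTERNAL,cv2.CHAIN_APPROX_NONE)
            p=max(cs,key=len)[:,0]
            W=onplane(c,p[:,0],p[:,1],zp)[:,:2].astype(np.float32)
            rc=cv2.minAreaRect(W); cc=cv2.minEnclosingCircle(W)
            print(name,st[i].tolist(),"rect",np.round(rc[0],4),np.round(rc[1],4),round(rc[2],1),"circ",np.round(cc[0],4),round(cc[1],4))
            bx=cv2.boxPoints(rc);print(np.round(bx,3).tolist())
v,u=np.mgrid[0:400,0:640]
inb=(v>90)&(u<560)
blob((z>0.055)&(z<0.078)&inb,"caddy",0.066)
blob((z>0.08)&(z<0.12)&inb&(u<510),"rims",0.088)
blob((hsv[...,2]<60)&inb&(u>270)&(u<365)&(v>190)&(v<285),"mat",0.004)
blob((hsv[...,0]>100)&(hsv[...,0]<130)&(hsv[...,1]>110)&inb,"dish",0.045)
blob((z>0.006)&inb&(u<400)&(v<205),"by",0.02)
E
```

```text
bench z 0.00046357875751379396
caddy [382, 185, 120, 74, 4779] rect [ 0.5892 -0.2802] [0.131  0.2524] 10.5 circ [ 0.5885 -0.2803] 0.1412
[[0.5019999742507935, -0.1679999977350235], [0.5479999780654907, -0.41600000858306885], [0.6769999861717224, -0.3919999897480011], [0.6309999823570251, -0.14399999380111694]]
caddy [460, 204, 22, 26, 157] rect [ 0.6047 -0.35  ] [0.0587 0.0394] 18.8 circ [ 0.6017 -0.3426] 0.03
[[0.5709999799728394, -0.3409999907016754], [0.5830000042915344, -0.3779999911785126], [0.6389999985694885, -0.35899999737739563], [0.6259999871253967, -0.32199999690055847]]
caddy [408, 211, 25, 18, 87] rect [ 0.5949 -0.2352] [0.0572 0.0261] 61.8 circ [ 0.5871 -0.231 ] 0.029
[[0.5699999928474426, -0.2540000081062317], [0.5929999947547913, -0.2669999897480011], [0.6200000047683716, -0.2160000056028366], [0.597000002861023, -0.20399999618530273]]
rims [455, 201, 30, 30, 189] rect [ 0.6001 -0.3376] [0.0652 0.0659] 0.9 circ [ 0.5997 -0.3369] 0.034
[[0.5669999718666077, -0.3050000071525574], [0.5680000185966492, -0.3709999918937683], [0.6330000162124634, -0.3700000047683716], [0.63
[... 1257 characters left out ...]
2, -0.11500000208616257], [0.8840000033378601, -0.15700000524520874], [0.8880000114440918, -0.13199999928474426], [0.6499999761581421, -0.09099999815225601]]
by [271, 147, 27, 31, 422] rect [0.7262 0.0896] [0.0494 0.0695] 58.5 circ [0.7294 0.0888] 0.038
[[0.6840000152587891, 0.08699999749660492], [0.7429999709129333, 0.05000000074505806], [0.7689999938011169, 0.09200000017881393], [0.7089999914169312, 0.1289999932050705]]
by [381, 200, 19, 5, 74] rect [ 0.6376 -0.17  ] [0.0096 0.0431] 1.0 circ [ 0.6376 -0.17  ] 0.0222
[[0.6320000290870667, -0.14900000393390656], [0.6330000162124634, -0.19200000166893005], [0.6430000066757202, -0.19099999964237213], [0.6420000195503235, -0.14800000190734863]]
```

```bash
python3 - <<'E'
from h import *
print([a for a in dir(r) if a[0]!='_'], r.tcp_to_grasp)
c=load('top0.npz');P=cloud(c,c['d']);z=P[...,2];v,u=np.mgrid[0:400,0:640]
m=(z>0.035)&(z<0.055)&(u<240)&(u>150)&(v>200)
p=P[m][:,:2];print(m.sum(),p.min(0),p.max(0),(p.min(0)+p.max(0))/2, cv2.minEnclosingCircle(p.astype(np.float32)), circ(p))
hsv=cv2.cvtColor(c['im'],cv2.COLOR_RGB2HSV)
m=((hsv[...,0]>100)&(hsv[...,0]<130)&(hsv[...,1]>80)&(u<240)&(u>150)&(v>200)&(v<290)).astype(np.uint8)
cs,_=cv2.findContours(m,0,1);q=max(cs,key=cv2.contourArea);e=cv2.fitEllipse(q);print(e,onplane(c,*e[0],.045))
E
```

```text
['IKError', 'sign_off', 'tcp_to_grasp'] 0.0187
395 [0.45146873 0.21939639] [0.58198025 0.34922293] [0.51672449 0.28430966] ((0.5169547200202942, 0.283608615398407), 0.06597185879945755) (array([0.51717951, 0.28284389]), np.float64(0.06308136022423093))
((194.0857391357422, 249.9962615966797), (52.09745788574219, 54.811546325683594), 96.31385040283203) [0.51470348 0.28190316 0.045     ]
```

apply_moves(
  targets=[
    [1,0,0,-2,0,0,0],
    [1,5,0,-1,0,0,0],
    [1,5,-2,0,0,0,-8],
    [1,5,-3,0,0,0,-8],
  ],
)

```text
time: 0.65
tool_pos: [0.3496, -0.5304, 0.2122]
orientation: [-2.986, -0.977, -0.0]
contact_force: [0.7, -0.1, 0.8]
finger_gap: 1.002
```

```bash
cat >> h.py <<'E'
from scipy.spatial.transform import Slerp
def pose():
    s=observe(); return np.array(s["tool_pos"]),R.from_rotvec(s["orientation"]),s
def down(yaw_y):  # tool z down, tool y at world angle (deg)
    a=np.radians(yaw_y);y=np.array([np.cos(a),np.sin(a),0]);z=np.array([0,0,-1.]);return R.from_matrix(np.c_[np.cross(y,z),y,z])
def rows(p0,R0,p1,R1,n,g=1):
    dr=(R0.inv()*R1).as_rotvec(degrees=True)
    out=[];p=p0;Rc=R0
    for i in range(n):
        pn=p0+(p1-p0)*(i+1)/n
        d=Rc.inv().apply(pn-p)*100
        row=[g]+np.round(d,2).tolist()+np.round(dr/n,2).tolist();out.append(row)
        p=p+Rc.apply(np.array(row[1:4])/100);Rc=Rc*R.from_rotvec(row[4:],degrees=True)
    print(str(out).replace("-0.0,","0,").replace("0.0,","0,"));return p,Rc
def show():
    p,Rt,s=pose();M=Rt.as_matrix();print("t",s["time"],"p",np.round(p,4),"x",np.round(M[:,0],3),"y",np.round(M[:,1],3),"z",np.round(M[:,2],3),"q",np.round(s["qpos"],3),"F",np.round(s["contact_force"],2),"gap",round(float(s["finger_gap"]),3))
E
python3 - <<'E'
from h import *
show();p,Rt,s=pose()
rows(p,Rt,np.array([.600,-.337,.20]),down(10.5),8)
E
```

```text
t 0.65 p [ 0.3496 -0.5304  0.2122] x [0.806 0.591 0.   ] y [ 0.591 -0.806  0.   ] z [ 0.  0. -1.] q [ 0.949  0.389 -0.079  1.619  0.033  1.135 -0.076] F [ 0.75 -0.05  0.81] gap 1.002
[[1, 3.95, -0.1, 0.15, 0, 0, -8.03], [1, 3.93, 0.46, 0.16, 0, 0, -8.03], [1, 3.83, 1.0, 0.15, 0, 0, -8.03], [1, 3.65, 1.52, 0.15, 0, 0, -8.03], [1, 3.4, 2.02, 0.16, 0, 0, -8.03], [1, 3.09, 2.47, 0.15, 0, 0, -8.03], [1, 2.7, 2.88, 0.15, 0, 0, -8.03], [1, 2.29, 3.23, 0.16, 0, 0, -8.03]]
```

apply_moves(
  targets=[
    [1,3.95,-0.1,0.15,0,0,-8],
    [1,3.95,0.45,0.15,0,0,-8],
    [1,3.85,1.0,0.15,0,0,-8],
    [1,3.65,1.5,0.15,0,0,-8],
    [1,3.4,2.0,0.15,0,0,-8],
    [1,3.1,2.45,0.15,0,0,-8],
    [1,2.7,2.9,0.15,0,0,-8],
    [1,2.3,3.2,0.15,0,0,-8],
    [1,0,0,0,0,0,0],
    [1,0,0,0,0,0,0],
    [1,0,0,0,0,0,0],
  ],
)

```text
time: 2.02
tool_pos: [0.5978, -0.3406, 0.2006]
orientation: [-2.023, -2.403, 0.002]
contact_force: [-1.0, 0.7, -1.2]
finger_gap: 0.999
```

```bash
python3 - <<'E'
from h import *
show();p,Rt,s=pose()
rows(p,Rt,np.array([.600,-.337,.15]),down(10.5),3)
c=cal('wrist');im,d=imaging.grab_frame('wrist');save('w1.png',im)
E
```

```text
t 2.025 p [ 0.5978 -0.3406  0.2006] x [-0.17   0.985 -0.001] y [ 0.985  0.17  -0.001] z [-0.001 -0.001 -1.   ] q [ 0.678  0.513 -0.37   1.479  0.194  1.186  0.449] F [-1.    0.73 -1.2 ] gap 0.999
[[1, 0.11, 0.09, 1.69, -0.02, 0.01, -0.23], [1, 0.1, 0.1, 1.68, -0.02, 0.01, -0.23], [1, 0.11, 0.09, 1.69, -0.02, 0.01, -0.23]]
```

View pics/w1.png

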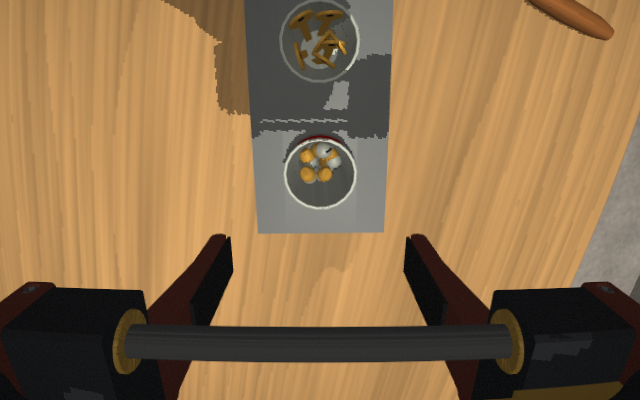

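```bash
python3 - <<'E'
from h import *
c=cal('wrist');im=cv2.imread('pics/w1.png')[...,::-1].copy()
hsv=cv2.cvtColor(im,cv2.COLOR_RGB2HSV)
m=((im.min(2)>195)).astype(np.uint8);m[:120]=0;m[225:]=0;m[:,:270]=0;m[:,370:]=0
cs,_=cv2.findContours(m,0,1);q=max(cs,key=lambda k:cv2.boundingRect(k)[2])[:,0]
W=onplane(c,q[:,0],q[:,1],.088)[:,:2].astype(np.float32)
print(cv2.minEnclosingCircle(W),circ(cv2.convexHull(W)[:,0]))
E
```

```text
((0.6180846691131592, -0.31171345710754395), 0.003943943418562412) (array([ 8.56520089, 11.10786178]), np.float64(13.91270532770121))
```

```bash
python3 - <<'E'
from h import *
c=cal('wrist');im=cv2.imread('pics/w1.png')[...,::-1].copy()
# rim extents by outer intensity
for thr in (150,165,180):
    m=((im.min(2)>thr)).astype(np.uint8);m[:130]=0;m[215:]=0;m[:,:275]=0;m[:,365:]=0
    v,u=np.nonzero(m);W=onplane(c,u,v,.088)[:,:2].astype(np.float32)
    print(thr,len(u),u.min(),u.max(),v.min(),v.max(),cv2.minEnclosingCircle(W))
for u in(285,286,320,355,356):print(im[172,u])
E
```

```text
150 594 284 356 140 209 ((0.5999669432640076, -0.33803215622901917), 0.033493559807538986)
165 414 284 356 140 208 ((0.5998939275741577, -0.3378348648548126), 0.033161189407110214)
180 262 284 355 140 208 ((0.5999869704246521, -0.3377953767776489), 0.03286062180995941)
[201 203 185]
[143 143 130]
[140 104  40]
[214 214 195]
[183 184 168]
```

apply_moves(
  targets=[
    [1,0.15,0.15,3,0,0,-0.4],
    [1,0.15,0.1,3,0,0,-0.3],
    [1,0,0,2,0,0,0],
    [1,0,0,2,0,0,0],
    [1,0,0,1.5,0,0,0],
    [1,0,0,1,0,0,0],
    [1,0,0,0,0,0,0],
    [1,0,0,0,0,0,0],
    [1,0,0,0,0,0,0],
  ],
)

```text
time: 3.2
tool_pos: [0.6016, -0.3357, 0.0765]
orientation: [2.004, 2.418, 0.0]
contact_force: [1.1, 0.2, 0.4]
finger_gap: 0.996
```

```bash
python3 - <<'E'
from h import *
show()
im,d=imaging.grab_frame('wrist');save('w2.png',im)
E
```

```text
t 3.2 p [ 0.6016 -0.3357  0.0765] x [-0.185  0.983 -0.001] y [0.983 0.185 0.001] z [ 0.001 -0.001 -1.   ] q [ 0.659  0.627 -0.353  1.589  0.249  0.968  0.413] F [1.11 0.22 0.42] gap 0.996
```

View pics/w2.png

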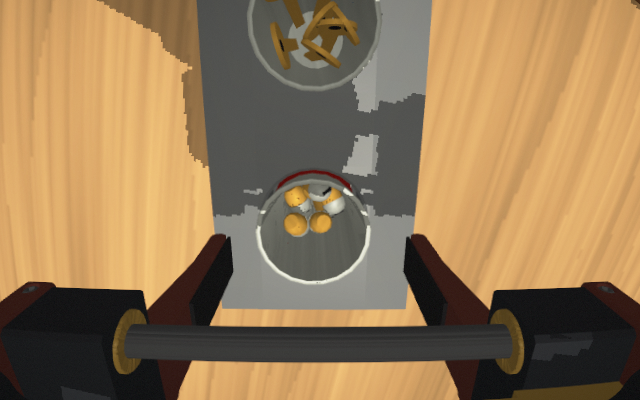

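apply_moves(
  targets=[
    [1,-0.1,-0.15,0.5,0,0,0],
    [1,0,0,0,0,0,0],
    [0.6,0,0,0,0,0,0],
    [0.4,0,0,0,0,0,0],
    [0,0,0,0,0,0,0],
    [-0.5,0,0,0,0,0,0],
    [-0.5,0,0,0,0,0,0],
    [-0.5,0,0,0,0,0,0],
  ],
  squeeze=35,
)

```text
time: 4.25
tool_pos: [0.5997, -0.3368, 0.0707]
orientation: [2.005, 2.419, -0.0]
contact_force: [-1.0, 0.1, 0.4]
finger_gap: 0.359
```

```bash
python3 - <<'E'
from h import *
show()
im,d=imaging.grab_frame('wrist');save('w3.png',im)
E
```

```text
t 4.25 p [ 0.5997 -0.3368  0.0707] x [-0.185  0.983 -0.   ] y [0.983 0.185 0.   ] z [ 0. -0. -1.] q [ 0.661  0.633 -0.352  1.595  0.251  0.959  0.414] F [-0.96  0.06  0.43] gap 0.359
```

View pics/w3.png

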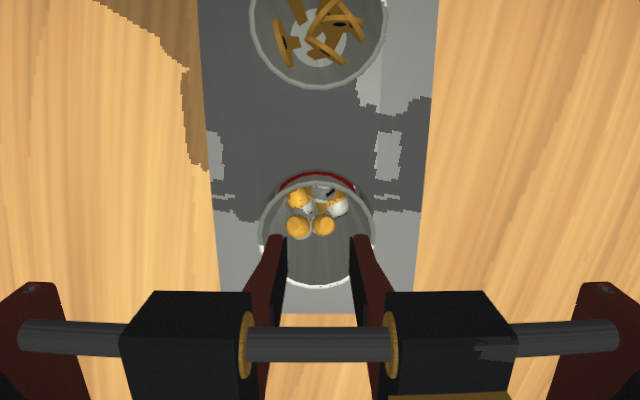

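```bash
python3 - <<'E'
from h import *
show()
c=cal('wrist');im,d=imaging.grab_frame('wrist');save('w4.png',im);P=cloud(c,d)
print({k:np.round(v,3).tolist() for k,v in c.items()})
print(pose()[1].inv().apply(np.array(c['eye'])-pose()[0]))
for n,(u,v) in dict(tipL=(274,242),tipL2=(278,250),fingL=(270,280),rimtop=(316,184),riml=(262,240),rimbot=(316,284),rimr=(370,240),cad=(400,250),bar=(298,226),body=(200,340)).items(): print(n,d[v,u],np.round(P[v,u],3))
c=cal('top');im,d=imaging.grab_frame('top');save('t4.png',im)
c=cal('side');im,d=imaging.grab_frame('side');save('s4.png',cv2.resize(im[80:260,300:500],(800,720))[:600])
E
```

```text
t 4.3 p [ 0.5997 -0.3367  0.0707] x [-0.185  0.983  0.   ] y [ 0.983  0.185 -0.   ] z [-0.  0. -1.] q [ 0.661  0.633 -0.351  1.595  0.251  0.959  0.414] F [-0.22  0.2  -0.66] gap 0.31
{'camera_matrix': [[355.622, 0.0, 317.882], [0.0, 355.622, 194.176], [0.0, 0.0, 1.0]], 'k1': -0.082, 'eye': [0.585, -0.255, 0.272], 'rotation': [-0.304, -0.028, 0.185]}
[ 0.08257702  0.00067081 -0.2010037 ]
tipL 0.16708907 [ 0.578 -0.33   0.119]
tipL2 0.15886098 [ 0.581 -0.329  0.128]
fingL 0.13417765 [ 0.58  -0.329  0.153]
rimtop 0.19212155 [ 0.594 -0.307  0.087]
riml 0.20239066 [ 0.57  -0.346  0.087]
rimbot 0.2118614 [ 0.605 -0.369  0.086]
rimr 0.20171139 [ 0.63  -0.334  0.087]
cad 0.2284631 [ 0.656 -0.347  0.065]
bar 0.2329586 [ 0.589 -0.346  0.056]
body 0.0702875 [ 0.571 -0.308  0.214]
```

View pics/s4.png

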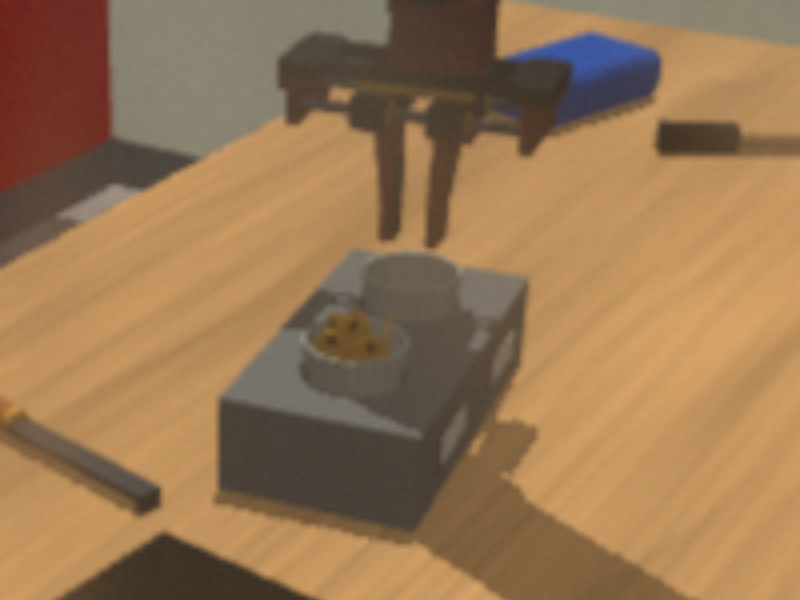

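View pics/t4.png

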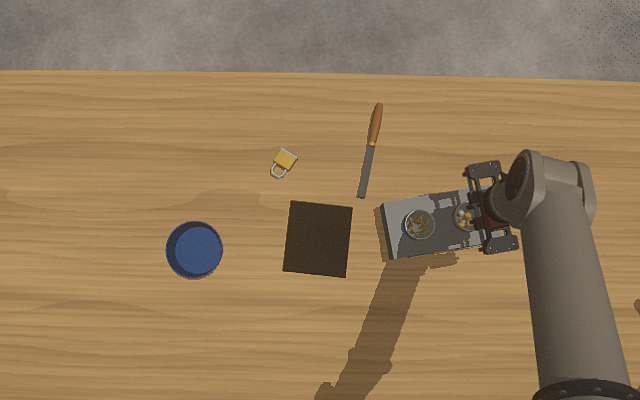

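```bash
python3 - <<'E'
from h import *
c=cal('side');im,d=imaging.grab_frame('side');P=cloud(c,d)
for v in range(130,150,1):
    print(v,[tuple(np.round(P[v,u],3)) for u in (397,408)],im[v,397],im[v,408])
c=cal('wrist');im,d=imaging.grab_frame('wrist');P=cloud(c,d);show()
for v in range(228,262,3): print(v,[tuple(np.round(P[v,u],3)) for u in (275,280,284,288)],d[v,280])
save('w5.png',im)
E
```

```text
130 [(np.float64(0.612), np.float64(-0.325), np.float64(0.141)), (np.float64(0.58), np.float64(-0.325), np.float64(0.148))] [86 64 48] [91 67 48]
131 [(np.float64(0.611), np.float64(-0.322), np.float64(0.139)), (np.float64(0.582), np.float64(-0.328), np.float64(0.144))] [85 65 47] [89 66 46]
132 [(np.float64(0.612), np.float64(-0.325), np.float64(0.135)), (np.float64(0.581), np.float64(-0.326), np.float64(0.142))] [86 66 49] [90 66 48]
133 [(np.float64(0.611), np.float64(-0.324), np.float64(0.133)), (np.float64(0.582), np.float64(-0.329), np.float64(0.137))] [84 63 45] [91 67 49]
134 [(np.float64(0.613), np.float64(-0.327), np.float64(0.129)), (np.float64(0.582), np.float64(-0.329), np.float64(0.135))] [84 64 46] [90 66 47]
135 [(np.float64(0.611), np.float64(-0.323), np.float64(0.127)), (np.float64(0.581), np.float64(-0.328), np.float64(0.132))] [83 64 45] [92 68 49]
136 [(np.float64(0.613), np.float64(-0.328), np.float64(0.123)), (np.float64(0.581), np.float64(-0.328), np.float64(0.13))] [81 60 44] [91 66 46]
137 [(np.float64(0.61), np.float64(-0.323), np.float64(0.122)), (np.float
[... 4423 characters left out ...]
np.float64(0.582), np.float64(-0.329), np.float64(0.133)), (np.float64(0.584), np.float64(-0.329), np.float64(0.133)), (np.float64(0.586), np.float64(-0.328), np.float64(0.133))] 0.15401769
258 [(np.float64(0.58), np.float64(-0.329), np.float64(0.136)), (np.float64(0.582), np.float64(-0.329), np.float64(0.135)), (np.float64(0.584), np.float64(-0.328), np.float64(0.136)), (np.float64(0.586), np.float64(-0.329), np.float64(0.133))] 0.15246122
261 [(np.float64(0.581), np.float64(-0.329), np.float64(0.138)), (np.float64(0.583), np.float64(-0.329), np.float64(0.138)), (np.float64(0.584), np.float64(-0.329), np.float64(0.138)), (np.float64(0.586), np.float64(-0.331), np.float64(0.132))] 0.14903775
```

View pics/w5.png

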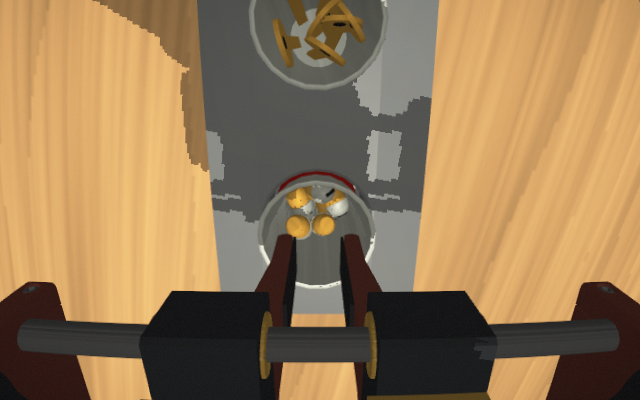

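apply_moves(
  targets=[
    [1,0,0,0,0,0,0],
    [1,0,0,0,0,0,0],
    [1,0,0,0,0,0,0],
    [1,0,0,0,0,0,0],
    [1,0,0,0,0,0,0],
    [1,0,0,0,0,0,0],
    [1,0,0,0,0,0,0],
  ],
)

```text
time: 5.42
tool_pos: [0.5998, -0.3368, 0.0707]
orientation: [2.005, 2.419, 0.0]
contact_force: [0.3, -0.0, -0.0]
finger_gap: 0.989
```

```bash
python3 - <<'E'
from h import *
show()
c=cal('side');im,d=imaging.grab_frame('side');P=cloud(c,d)
# gripper pixels: points within 20mm strip near tool
m=(np.abs(P[...,1]+.337)<.04)&(np.abs(P[...,0]-.6)<.1)&(P[...,2]>.095)
for sgn in (0,1):
    mm=m&((P[...,0]>.6) if sgn else (P[...,0]<.6)); q=P[mm];i=np.argsort(q[:,2])[:8];print(np.round(q[i],3))
E
```

```text
t 5.425 p [ 0.5998 -0.3368  0.0707] x [-0.185  0.983 -0.   ] y [0.983 0.185 0.   ] z [ 0. -0. -1.] q [ 0.661  0.633 -0.352  1.595  0.251  0.959  0.414] F [ 0.29 -0.04 -0.03] gap 0.989
[[ 0.552 -0.337  0.113]
 [ 0.553 -0.333  0.115]
 [ 0.553 -0.356  0.115]
 [ 0.554 -0.334  0.117]
 [ 0.551 -0.333  0.118]
 [ 0.549 -0.342  0.118]
 [ 0.548 -0.334  0.118]
 [ 0.551 -0.352  0.119]]
[[ 0.644 -0.324  0.114]
 [ 0.646 -0.339  0.114]
 [ 0.65  -0.319  0.114]
 [ 0.645 -0.321  0.115]
 [ 0.643 -0.328  0.116]
 [ 0.646 -0.317  0.116]
 [ 0.646 -0.338  0.118]
 [ 0.644 -0.328  0.118]]
```

apply_moves(
  targets=[
    [1,0,0,1.2,0,0,0],
    [1,0,0,1.2,0,0,0],
    [1,0,0,0.8,0,0,0],
    [1,0,0,0.5,0,0,0],
    [1,0,0,0.3,0,0,0],
    [1,0,0,0,0,0,0],
    [1,0,0,0,0,0,0],
  ],
)

```text
time: 6.35
tool_pos: [0.6001, -0.3368, 0.031]
orientation: [2.005, 2.418, 0.0]
contact_force: [0.2, -0.4, 0.5]
finger_gap: 1.002
```

```bash
python3 - <<'E'
from h import *
show()
im,d=imaging.grab_frame('wrist');save('w6.png',im)
E
```

```text
t 6.35 p [ 0.6001 -0.3368  0.031 ] x [-0.185  0.983 -0.   ] y [0.983 0.185 0.001] z [ 0.001 -0.    -1.   ] q [ 0.653  0.678 -0.34   1.617  0.271  0.893  0.398] F [ 0.23 -0.4   0.52] gap 1.002
```

View pics/w6.png

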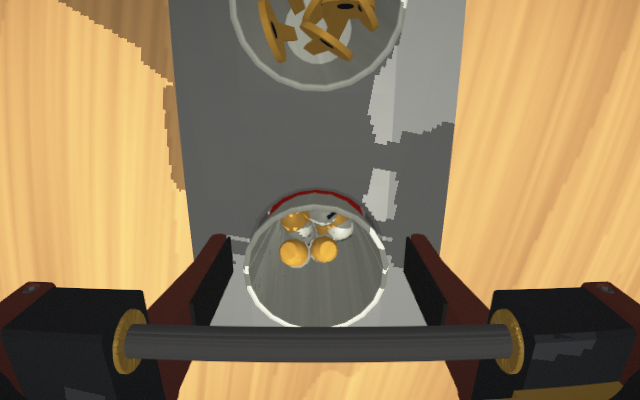

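apply_moves(
  targets=[
    [0,0,0,0,0,0,0],
    [0,0,0,0,0,0,0],
    [0,0,0,0,0,0,0],
    [0,0,0,0,0,0,0],
    [-0.5,0,0,0,0,0,0],
  ],
  squeeze=35,
)

```text
time: 7.02
tool_pos: [0.5996, -0.337, 0.0308]
orientation: [-2.005, -2.418, 0.001]
contact_force: [-2.1, 0.4, 1.4]
finger_gap: 0.754
```

```bash
python3 - <<'E'
from h import *
show()
im,d=imaging.grab_frame('wrist');save('w7.png',im)
E
```

```text
t 7.025 p [ 0.5996 -0.337   0.0308] x [-0.185  0.983 -0.   ] y [ 0.983  0.185 -0.   ] z [-0. -0. -1.] q [ 0.653  0.678 -0.339  1.617  0.271  0.894  0.398] F [-2.12  0.41  1.44] gap 0.754
```

View pics/w7.png

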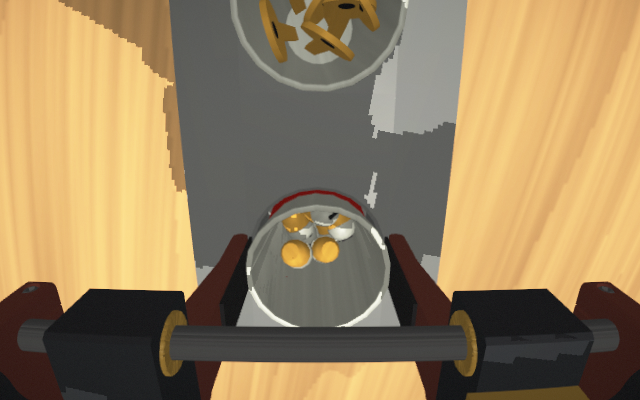

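apply_moves(
  targets=[
    [-0.5,0,0,-0.4,0,0,0],
    [-0.5,0,0,-0.6,0,0,0],
    [-0.5,0,0,-1,0,0,0],
    [-0.5,0,0,-1.5,0,0,0],
    [-0.5,0,0,-1.5,0,0,0],
    [-0.5,0,0,-2,0,0,0],
    [-0.5,0,0,-2,0,0,0],
    [-0.5,0,0,-2,0,0,0],
    [-0.5,0,0,-2,0,0,0],
    [-0.5,0,0,-1,0,0,0],
    [-0.5,0,0,-0.5,0,0,0],
    [-0.5,0,0,0,0,0,0],
  ],
)

```text
time: 8.57
tool_pos: [0.5996, -0.3367, 0.1755]
orientation: [-2.005, -2.418, 0.0]
contact_force: [0.1, 1.1, -2.8]
finger_gap: 0.754
```

```bash
python3 - <<'E'
from h import *
show();p,Rt,s=pose()
im,d=imaging.grab_frame('side');save('s8.png',cv2.resize(im[40:240,260:500],(720,600)))
E
```

```text
t 8.575 p [ 0.5996 -0.3367  0.1755] x [-0.185  0.983  0.   ] y [ 0.983  0.185 -0.   ] z [-0.  0. -1.] q [ 0.675  0.532 -0.373  1.507  0.205  1.141  0.45 ] F [ 0.12  1.09 -2.77] gap 0.754
```

View pics/s8.png

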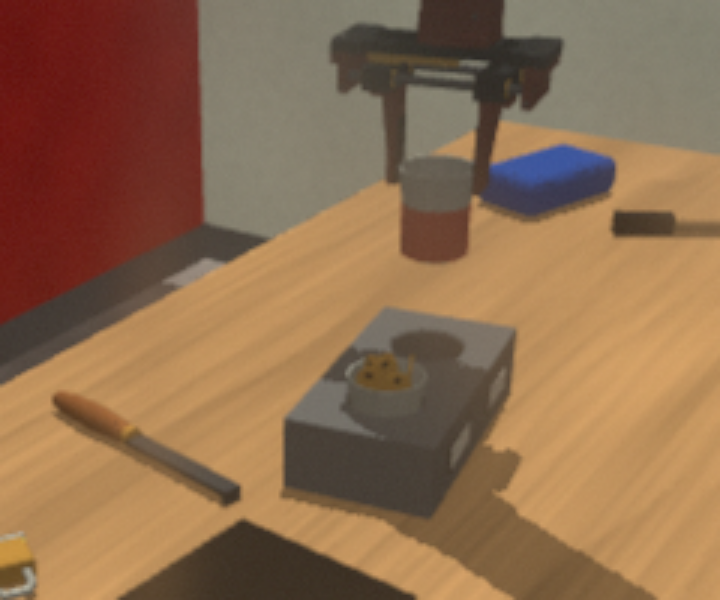

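```bash
cat > kin.py <<'E'
import numpy as np, itertools
from scipy.spatial.transform import Rotation as R
from scipy.optimize import least_squares
D=[([1.114,.4775,.022,1.5555,-.011,1.109,-.083],[.2305,-.634,.182],[.34,-.94,0]),
([.949,.389,-.079,1.619,.033,1.135,-.076],[.3496,-.5304,.2122],[.591,-.806,0]),
([.678,.513,-.37,1.479,.194,1.186,.449],[.5978,-.3406,.2006],[.985,.17,0]),
([.659,.627,-.353,1.589,.249,.968,.413],[.6016,-.3357,.0765],[.983,.185,0]),
([.653,.678,-.339,1.617,.271,.893,.398],[.6001,-.3368,.031],[.983,.185,0]),
([.675,.532,-.373,1.507,.205,1.141,.45],[.5996,-.3367,.1755],[.983,.185,0])]
def fk(q,L,s,off=0,off7=0):
    h,a,o1,o2,b,o3,t=L
    Rz=lambda x:R.from_euler('z',x);Ry=lambda x:R.from_euler('y',x)
    p=np.array([0,0,h]);T=Rz(s[0]*q[0]+off)*Ry(s[1]*q[1])
    p=p+T.apply([0,0,a]);T=T*Rz(s[2]*q[2])
    p=p+T.apply([o1,0,0]);T=T*Ry(-s[3]*q[3])
    p=p+T.apply([o2,0,-b]);T=T*Rz(-s[4]*q[4])*Ry(s[5]*q[5])
    p=p+T.apply([o3,0,-t]);T=T*Rz(-s[6]*q[6]+off7)*R.from_euler('x',np.pi)
    return p,T
if __name__=='__main__':
    best=[]
    L0=np.array([.267,.293,.0525,.0775,.3425,.076,.226])*1.134
    for s1,s3,s5,s7 in itertools.product([1,-1],repeat=4):
        s=[s1,1,s3,1,s5,1,s7]
        def f(x):
            o=[]
            for q,p,y in D:
                P,T=fk(q,x[:7],s,x[7],x[8]);M=T.as_matrix();o+=[P-np.array(p),.1*(M[:,1]-y),.1*(M[:,2]-[0,0,-1])]
            return np.r_[np.ravel(o),.01*(x[:7]-L0)]
        for o7 in (0,1.57,3.14,-1.57):
          for o1 in (0,1.57,3.14,-1.57):
            k=least_squares(f,np.r_[L0,o1,o7]);best.append((k.cost,s,k.x))
    best.sort(key=lambda t:t[0])
    for b in best[:6]:print(b[0],b[1],np.round(b[2],4))
E
python3 kin.py
```

```text
0.0006989350835606656 [-1, 1, -1, 1, -1, 1, -1] [-0.0943  0.5888  0.8671 -0.0624 -0.3577 -0.0262 -0.0336 -0.094   1.6622]
0.0006989350835606675 [-1, 1, -1, 1, -1, 1, -1] [-0.0943  0.5888  0.8671 -0.0624 -0.3577 -0.0262 -0.0336 -0.094   1.6622]
0.0006989350835606687 [-1, 1, -1, 1, -1, 1, -1] [-0.0943  0.5888  0.8671 -0.0624 -0.3577 -0.0262 -0.0336 -0.094   1.6622]
0.0006989350835606687 [-1, 1, -1, 1, -1, 1, -1] [-0.0943  0.5888  0.8671 -0.0624 -0.3577 -0.0262 -0.0336 -0.094   1.6622]
0.0006989350835606689 [-1, 1, -1, 1, -1, 1, -1] [-0.0943  0.5888  0.8671 -0.0624 -0.3577 -0.0262 -0.0336 -0.094   1.6622]
0.000698935083560669 [-1, 1, -1, 1, -1, 1, -1] [-0.0943  0.5888  0.8671 -0.0624 -0.3577 -0.0262 -0.0336 -0.094   1.6622]
```

```bash
cat > kin2.py <<'E'
from kin import *
def fk2(q,L,s,off=0,off7=0):
    h,a,b,o,o2,o3,t=L
    Rz=lambda x:R.from_euler('z',x);Ry=lambda x:R.from_euler('y',x)
    T=Rz(s[0]*q[0]+off)*Ry(q[1]);p=np.array([0,0,h])
    T=T*Rz(s[2]*q[2]);p=p+T.apply([o,0,a]);T=T*Ry(q[3])
    p=p+T.apply([o2,0,0]);T=T*Rz(s[4]*q[4]);p=p+T.apply([0,0,b]);T=T*Ry(q[5]);p=p+T.apply([o3,0,t]);T=T*Rz(s[6]*q[6]+off7)
    return p,T
if __name__=='__main__':
    best=[];L0=np.array([.36,.42,.40,0,0,0,.3])
    for s1,s3,s5,s7 in itertools.product([1,-1],repeat=4):
        s=[s1,1,s3,1,s5,1,s7]
        def f(x):
            o=[]
            for q,p,y in D:
                P,T=fk2(q,x[:7],s,x[7],x[8]);M=T.as_matrix();o+=[P-np.array(p),.1*(M[:,1]-y),.1*(M[:,2]-[0,0,-1])]
            return np.r_[np.ravel(o),.003*(x[:7]-L0)]
        for o7 in (0,1.57,3.14,-1.57):
            k=least_squares(f,np.r_[L0,0,o7]);best.append((k.cost,s,k.x,np.abs(f(k.x)[:-7]).max()))
    best.sort(key=lambda t:t[0])
    for b in best[:4]:print(b[0],b[1],np.round(b[2],4),b[3])
E
python3 kin2.py
```

```text
2.308311240347769e-05 [-1, 1, -1, 1, -1, 1, -1] [ 0.2159  0.514   0.447   0.0593 -0.0123  0.0224  0.2789 -0.0937  1.4776] 0.00390420440242234
2.3083112403478814e-05 [-1, 1, -1, 1, -1, 1, -1] [ 0.2159  0.514   0.447   0.0593 -0.0123  0.0224  0.2789 -0.0937  1.4776] 0.0039042044256019093
2.3083112403491983e-05 [-1, 1, -1, 1, -1, 1, -1] [ 0.2159  0.514   0.447   0.0593 -0.0123  0.0224  0.2789 -0.0937  1.4776] 0.003904204433792746
2.308311240350027e-05 [-1, 1, -1, 1, -1, 1, -1] [ 0.2159  0.514   0.447   0.0593 -0.0123  0.0224  0.2789 -0.0937  1.4776] 0.0039042044206536453
```

```bash
cat > search.py <<'E'
from kin2 import *
s=[-1,1,-1,1,-1,1,-1];L=[.2159,.514,.447,.0593,-.0123,.0224,.2789];o1,o7=-.0937,1.4776
lo=np.array([-2.96,-.34,-1.41,.24,-1.37,.17,-2.96])+.05;hi=np.array([2.96,2.1,1.46,2.44,4.51,1.92,2.96])-.05
def tool(az,beta,flip=0):
    z=np.array([np.cos(beta)*np.cos(az),np.cos(beta)*np.sin(az),-np.sin(beta)])
    y=np.array([-np.sin(az),np.cos(az),0])*(-1 if flip else 1)
    return R.from_matrix(np.c_[np.cross(y,z),y,z])
def ik(G,Rt,q0,w=.02,off=.06):
    p=G+.06*Rt.apply([0,0,1])
    def f(q):
        P,T=fk2(q,L,s,o1,o7)
        return np.r_[(P-p)*10,(T.inv()*Rt).as_rotvec()*2,w*(q-q0)]
    k=least_squares(f,np.clip(q0,lo+1e-3,hi-1e-3),bounds=(lo,hi),max_nfev=60)
    return k.x,np.abs(k.fun[:6]).max()
dish=np.array([.5165,.284])
def pour_pose(R0,phi,tau,rimxy,rimz):
    ax=np.array([-np.sin(phi),np.cos(phi),0]);Q=R.from_rotvec(ax*tau)
    d=Q.apply([0,0,1]);rim=np.array([rimxy[0],rimxy[1],rimz]);G=rim-.046*d
    return G,Q*R0
if __name__=='__main__':
    rng=np.random.default_rng(0);qc=np.array([.675,.532,-.373,1.507,.205,1.141,.45])
    res=[]
    starts=[qc,np.array([0,.6,0,1.6,1.5,1.,0]),np.array([0,.6,0,1.6,-1.,1.,0]),np.array([0,.6,0,1.6,.2,1.2,-1.5]),np.array([0,.6,0,1.6,.2,.6,1.5]),np.array([0,.6,0,1.6,3,1.,0])]
    for az in np.radians(np.arange(0,360,30)):
      for be in np.radians([25,40]):
        for flip in(0,1):
          R0=tool(az,be,flip);G0=np.array([.549,0,.038])
          for q0 in starts:
            q,e=ik(G0,R0,q0,.003)
            if e>.05: continue
            for rel in np.radians([0,-90,90]):
                phi=az+rel;rimxy=dish-.015*np.array([np.cos(phi),np.sin(phi)])
                G1,Rp=pour_pose(R0,phi,0,rimxy,.0+.17)
                qq=q;em=0;mx=0
                for t in (.5,1): 
                    qn,e=ik(G0+(G1-G0)*t+[0,0,.04*(1-t)],R0,qq);mx=max(mx,np.abs(qn-qq).max());qq=qn;em=max(em,e)
                for tau in np.radians([30,60,90,115]):
                    if em>.05:break
                    G1,Rp=pour_pose(R0,phi,tau,rimxy,.14)
                    qn,e=ik(G1,Rp,qq);mx=max(mx,np.abs(qn-qq).max());qq=qn;em=max(em,e)
                res.append((em,mx,int(np.degrees(az)),int(np.degrees(be)+.5),flip,int(np.degrees(rel)),np.round(q,2).tolist(),np.round(qq,2).tolist()))
                break_=0
    res.sort(key=lambda t:(t[0]>.03,t[1]))
    seen=set()
    for t in res:
        k=t[2:6]
        if k in seen or t[0]>.05: continue
        seen.add(k);print(np.round(t[0],3),np.round(t[1],2),*t[2:])
    print(len(res))
E
time python3 search.py
```

```text
0.0 0.27 210 40 0 -90 [-0.73, 1.04, 0.79, 1.61, -0.18, 1.47, -0.93] [-1.35, 1.58, 1.34, 1.4, 0.25, 1.87, -2.16]
0.0 0.32 90 40 0 -90 [1.09, 1.38, -1.36, 1.96, 0.61, 0.84, 2.75] [0.54, 1.47, -1.22, 1.87, -0.5, 1.17, 1.69]
0.0 0.34 180 40 1 90 [0.31, 0.99, -0.62, 1.56, 0.34, 1.63, 1.11] [0.32, 1.6, -1.36, 1.53, -0.29, 1.45, 2.08]
0.0 0.34 239 40 0 -90 [-0.89, 1.0, 0.82, 1.75, 0.03, 1.15, -0.7] [-1.54, 1.64, 1.41, 1.54, 0.24, 1.39, -2.23]
0.0 0.36 180 25 1 90 [0.26, 1.08, -0.57, 1.46, 0.27, 1.87, 1.13] [0.22, 1.56, -1.35, 1.4, -0.21, 1.69, 2.07]
0.0 0.36 90 40 1 -90 [0.91, 1.0, -0.94, 1.96, -0.14, 0.73, 0.27] [0.35, 1.16, -0.87, 1.88, -0.84, 1.41, -1.13]
0.0 0.36 300 25 0 0 [-0.32, 0.77, -0.18, 2.21, 1.67, 1.23, -1.46] [0.46, 1.1, -1.36, 1.87, 0.25, 0.85, -0.29]
0.0 0.38 180 25 0 90 [0.02, 1.0, -0.18, 1.46, 0.08, 1.83, -1.77] [0.12, 1.31, -1.0, 1.41, -0.48, 1.79, -0.8]
0.0 0.39 239 25 0 -90 [-0.62, 0.94, 0.38, 1.69, 0.49, 1.41, -1.09] [-1.28, 1.25, 0.9, 1.42, 0.57, 1.79, -2.61]
0.001 0.39 239 25 1 -90 [-0.41, 0.9, 0.07, 1.69, 0.66, 1.51, 1.89] [-1.26, 1.23, 0.86, 1.42, 0.6, 1.81, 0.51]

[... 5179 characters left out ...]
10 40 1 0 [0.29, 1.03, -0.77, 1.63, 0.72, 1.73, 1.3] [0.4, 1.08, -1.36, 2.33, 2.64, 1.07, -0.42]
0.002 1.53 239 40 1 0 [0.09, 0.89, -0.57, 1.77, 0.91, 1.55, 1.64] [0.55, 1.08, -1.36, 2.3, 2.84, 0.44, -0.27]
0.003 1.72 90 40 0 90 [1.09, 1.38, -1.36, 1.96, 0.61, 0.84, 2.75] [0.67, 1.68, -1.32, 2.28, 3.97, 0.73, 1.3]
0.048 0.26 210 40 1 90 [0.29, 1.03, -0.77, 1.63, 0.72, 1.73, 1.3] [0.16, 1.59, -1.36, 1.42, -0.23, 1.87, 1.96]
0.048 0.41 210 40 0 90 [-0.01, 0.88, -0.3, 1.62, 0.46, 1.56, -1.58] [0.16, 1.59, -1.36, 1.42, -0.23, 1.87, -1.19]
0.044 0.81 119 40 1 90 [0.24, 0.81, -0.14, 1.76, -0.54, 1.27, 0.98] [0.67, 1.68, -1.36, 1.99, -0.92, 0.47, 2.91]
594
real	4m12.455s
user	3m45.699s
sys	0m0.594s
```

```bash
python3 - <<'E'
from h import *
p,Rt,s=pose()
rows(p,Rt,np.array([.549,0.0,.172]),down(0),15,-.5)
E
```

```text
[[-0.5, 2.27, 0.09, 0.02, 0, 0, 0.71], [-0.5, 2.27, 0.05, 0.02, 0, 0, 0.71], [-0.5, 2.27, 0.03, 0.02, 0, 0, 0.71], [-0.5, 2.26, 0.01, 0.03, 0, 0, 0.71], [-0.5, 2.27, -0.03, 0.02, 0, 0, 0.71], [-0.5, 2.27, -0.05, 0.02, 0, 0, 0.71], [-0.5, 2.27, -0.09, 0.02, 0, 0, 0.71], [-0.5, 2.27, -0.11, 0.02, 0, 0, 0.71], [-0.5, 2.26, -0.14, 0.02, 0, 0, 0.71], [-0.5, 2.26, -0.16, 0.02, 0, 0, 0.71], [-0.5, 2.27, -0.2, 0.02, 0, 0, 0.71], [-0.5, 2.25, -0.22, 0.03, 0, 0, 0.71], [-0.5, 2.26, -0.25, 0.02, 0, 0, 0.71], [-0.5, 2.25, -0.28, 0.02, 0, 0, 0.71], [-0.5, 2.25, -0.31, 0.02, 0, 0, 0.71]]
```

apply_moves(
  targets=[
    [-0.5,1,0.05,0,0,0,0.7],
    [-0.5,2,0.05,0,0,0,0.7],
    [-0.5,2.5,0.03,0,0,0,0.7],
    [-0.5,2.5,0,0,0,0,0.7],
    [-0.5,2.5,-0.05,0,0,0,0.7],
    [-0.5,2.5,-0.1,0,0,0,0.7],
    [-0.5,2.5,-0.1,0,0,0,0.7],
    [-0.5,2.5,-0.1,0,0,0,0.7],
    [-0.5,2.5,-0.15,0,0,0,0.7],
    [-0.5,2.5,-0.2,0,0,0,0.7],
    [-0.5,2.5,-0.2,0,0,0,0.7],
    [-0.5,2.5,-0.25,0,0,0,0.7],
    [-0.5,2.5,-0.25,0,0,0,0.7],
    [-0.5,2,-0.25,0,0,0,0.7],
    [-0.5,1,-0.1,0,0,0,0.7],
    [-0.5,0.5,0,0,0,0,0],
    [-0.5,0,0,0,0,0,0],
    [-0.5,0,0,0,0,0,0],
  ],
)

```text
time: 10.88
tool_pos: [0.5499, -0.0007, 0.1755]
orientation: [2.219, 2.224, -0.001]
contact_force: [-0.1, -0.6, -3.2]
finger_gap: 0.755
```

```bash
python3 - <<'E'
from h import *
show()
c=cal('side');im,d=imaging.grab_frame('side');save('s9.png',cv2.resize(im[60:310,200:500],(720,600)))
E
```

```text
t 10.875 p [ 0.5499 -0.0007  0.1755] x [-0.002  1.    -0.   ] y [ 1.     0.002 -0.   ] z [-0. -0. -1.] q [ 0.276  0.319 -0.474  1.839  0.169  1.024 -0.264] F [-0.07 -0.58 -3.15] gap 0.755
```

View pics/s9.png

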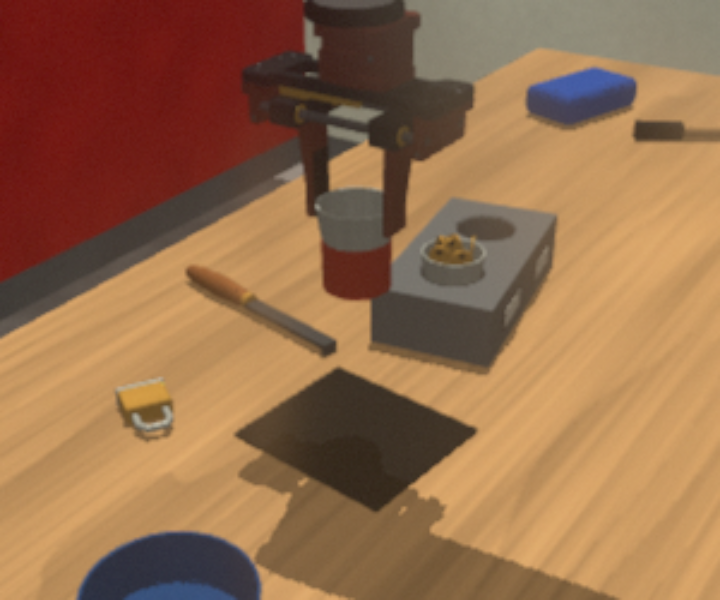

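apply_moves(
  targets=[
    [-0.5,0,0,1,0,0,0],
    [-0.5,0,0,2,0,0,0],
    [-0.5,0,0,2.5,0,0,0],
    [-0.5,0,0,2.5,0,0,0],
    [-0.5,0,0,2.5,0,0,0],
    [-0.5,0,0,2,0,0,0],
    [-0.5,0,0,1,0,0,0],
    [-0.5,0,0,0.6,0,0,0],
    [-0.5,0,0,0.4,0,0,0],
    [-0.5,0,0,0.2,0,0,0],
    [-0.5,0,0,0,0,0,0],
    [-0.5,0,0,0,0,0,0],
  ],
)

```text
time: 12.42
tool_pos: [0.5501, 0.0002, 0.029]
orientation: [2.218, 2.225, 0.001]
contact_force: [0.6, 0.3, -3.4]
finger_gap: 0.752
```

```bash
python3 - <<'E'
from h import *
show()
E
```

```text
t 12.425 p [5.501e-01 2.000e-04 2.900e-02] x [-0.003  1.    -0.   ] y [1.    0.003 0.001] z [ 0.001 -0.    -1.   ] q [ 0.215  0.506 -0.417  1.959  0.297  0.736 -0.374] F [ 0.62  0.26 -3.36] gap 0.752
```

Still carrying the weight (−3.4 N); lower until it seats.

apply_moves(
  targets=[
    [-0.5,0,0,0.1,0,0,0],
    [-0.5,0,0,0.1,0,0,0],
    [-0.5,0,0,0,0,0,0],
  ],
)

```text
time: 12.8
tool_pos: [0.5499, 0.0002, 0.0267]
orientation: [2.218, 2.225, 0.0]
contact_force: [-0.6, -0.6, -1.7]
finger_gap: 0.756
```

```bash
python3 - <<'E'
from h import *
show()
E
```

```text
t 12.8 p [5.499e-01 2.000e-04 2.670e-02] x [-0.003  1.    -0.   ] y [1.    0.003 0.   ] z [ 0. -0. -1.] q [ 0.214  0.509 -0.415  1.96   0.299  0.732 -0.376] F [-0.64 -0.64 -1.65] gap 0.756
```

apply_moves(
  targets=[
    [0.6,0,0,0,0,0,0],
    [0.8,0,0,0,0,0,0],
    [1,0,0,0,0,0,0],
    [1,0,0,0,0,0,0],
    [1,0,0,0,0,0,0],
    [1,0,0,-1,0,0,0],
    [1,0,0,-3,0,0,0],
    [1,0,0,-5,0,0,0],
    [1,0,0,-5,0,0,0],
    [1,0,0,-2,0,0,0],
    [1,0,0,0,0,0,0],
  ],
)

```text
time: 14.18
tool_pos: [0.5511, 0.0004, 0.1889]
orientation: [2.216, 2.223, 0.004]
contact_force: [0.4, -1.0, -1.6]
finger_gap: 1.0
```

```bash
python3 - <<'E'
from h import *
show()
c=cal('wrist');im,d=imaging.grab_frame('wrist');save('w10.png',im);P=cloud(c,d)
z=P[...,2];m=(z>.075)&(z<.095)&(np.hypot(P[...,0]-.55,P[...,1])<.06)
print(m.sum(),cv2.minEnclosingCircle(P[m][:,:2].astype(np.float32)),z[m].mean())
E
```

```text
t 14.175 p [5.511e-01 4.000e-04 1.889e-01] x [-0.003  1.    -0.   ] y [1.    0.003 0.004] z [ 0.004 -0.    -1.   ] q [ 0.283  0.305 -0.483  1.825  0.163  1.046 -0.259] F [ 0.45 -1.   -1.57] gap 1.0
1096 ((0.5493846535682678, -0.0014441877137869596), 0.03400496020913124) 0.08144671240559635
```

View pics/w10.png

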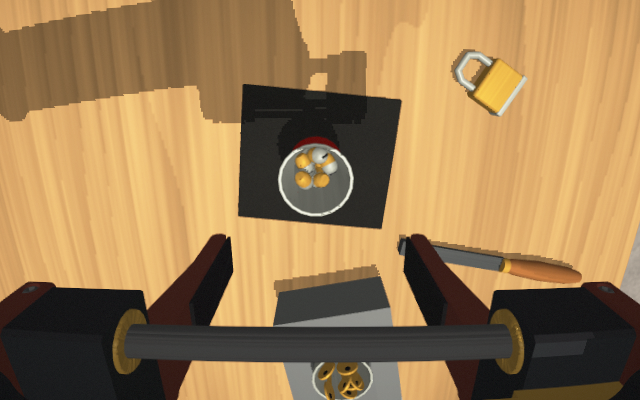

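```bash
cat >> h.py <<'E'
def tool(az,beta,flip=1):
    az,beta=np.radians([az,beta])
    z=np.array([np.cos(beta)*np.cos(az),np.cos(beta)*np.sin(az),-np.sin(beta)])
    y=np.array([-np.sin(az),np.cos(az),0])*(-1 if flip else 1)
    return R.from_matrix(np.c_[np.cross(y,z),y,z])
OFF=.060
def tcp(G,Rt): return np.array(G)+OFF*Rt.apply([0,0,1])
E
python3 - <<'E'
from h import *
p,Rt,s=pose()
im=cv2.imread('pics/w10.png');c=cal('wrist');im,d=imaging.grab_frame('wrist');P=cloud(c,d)
for u,v in ((318,340),(190,310),(170,300),(222,240),(60,300)): print(u,v,np.round(Rt.inv().apply(P[v,u]-p)*1000,1))
T=tool(90,30);rows(p,Rt,tcp([.5495,-.08,.13],T),T,8)
E
```

```text
318 340 [  26.9    0.7 -134.6]
190 310 [  6.8 -44.5 -96. ]
170 300 [ 10.4 -51.4 -95.5]
222 240 [ 11.7 -44.8 -47.9]
60 300 [  32.3  -63.7 -129. ]
[[1, -0.35, -0.01, 1.09, 0, 7.5, 0.03], [1, -0.49, -0.01, 1.03, 0, 7.5, 0.03], [1, -0.63, -0.01, 0.96, 0, 7.5, 0.03], [1, -0.74, 0, 0.88, 0, 7.5, 0.03], [1, -0.85, -0.01, 0.76, 0, 7.5, 0.03], [1, -0.94, -0.01, 0.66, 0, 7.5, 0.03], [1, -1.02, 0, 0.52, 0, 7.5, 0.03], [1, -1.08, -0.01, 0.38, 0, 7.5, 0.03]]
```

apply_moves(
  targets=[
    [1,-0.35,0,1.1,0,7.5,0],
    [1,-0.5,0,1.05,0,7.5,0],
    [1,-0.65,0,0.95,0,7.5,0],
    [1,-0.75,0,0.85,0,7.5,0],
    [1,-0.85,0,0.75,0,7.5,0],
    [1,-0.95,0,0.65,0,7.5,0],
    [1,-1,0,0.5,0,7.5,0],
    [1,-1.1,0,0.4,0,7.5,0],
    [1,0,0,0,0,0,0],
    [1,0,0,0,0,0,0],
  ],
)

```text
time: 15.52
tool_pos: [0.55, -0.0272, 0.1004]
orientation: [-1.58, -1.587, -0.912]
contact_force: [0.0, 1.2, 0.6]
finger_gap: 1.0
```

```bash
python3 - <<'E'
from h import *
show();p,Rt,s=pose();print("G",p-OFF*Rt.as_matrix()[:,2])
c=cal('side');im,d=imaging.grab_frame('side');P=cloud(c,d);save('s11.png',cv2.resize(im[60:310,200:500],(720,600)))
q=Rt.inv().apply(P.reshape(-1,3)-p);m=(np.abs(q[:,0])<.03)&(np.abs(q[:,1])<.075)&(q[:,2]>-.12)&(q[:,2]<.0)&(P.reshape(-1,3)[:,2]>.1)
qq=q[m];qq=qq[np.argsort(-qq[:,2])];print(len(qq));print(np.round(qq[:12]*1000,1))
cw=cal('wrist');print(Rt.inv().apply(np.array(cw['eye'])-p))
im,d=imaging.grab_frame('wrist');save('w11.png',im)
T=tool(90,30)
rows(p,Rt,tcp([.5495,-.065,.0755],T),T,3)
E
```

```text
t 15.525 p [ 0.55   -0.0272  0.1004] x [-0.003  0.501  0.866] y [1.    0.005 0.   ] z [-0.004  0.866 -0.501] q [ 0.931  0.882 -0.663  1.716 -0.499  1.167  0.676] F [0.   1.19 0.63] gap 1.0
G [ 0.55020166 -0.07909855  0.13040286]
683
[[ 15.8  48.5 -39.5]
 [  9.6  51.2 -40.4]
 [ -4.8  48.1 -40.4]
 [ -7.1 -47.1 -40.5]
 [  6.3 -43.1 -40.6]
 [ -6.7  51.6 -40.7]
 [  2.6  48.4 -40.7]
 [ -6.3 -49.6 -40.9]
 [ 10.3 -44.  -40.9]
 [  8.5 -48.4 -40.9]
 [  0.6 -48.7 -41.2]
 [  3.5 -47.  -41.2]]
[ 0.08299874  0.00091856 -0.20183619]
[[1, -1.35, -0.01, 1.32, -0.08, 0.01, 0.05], [1, -1.35, -0.02, 1.33, -0.08, 0.01, 0.05], [1, -1.34, -0.01, 1.32, -0.08, 0.01, 0.05]]
```

View pics/s11.png

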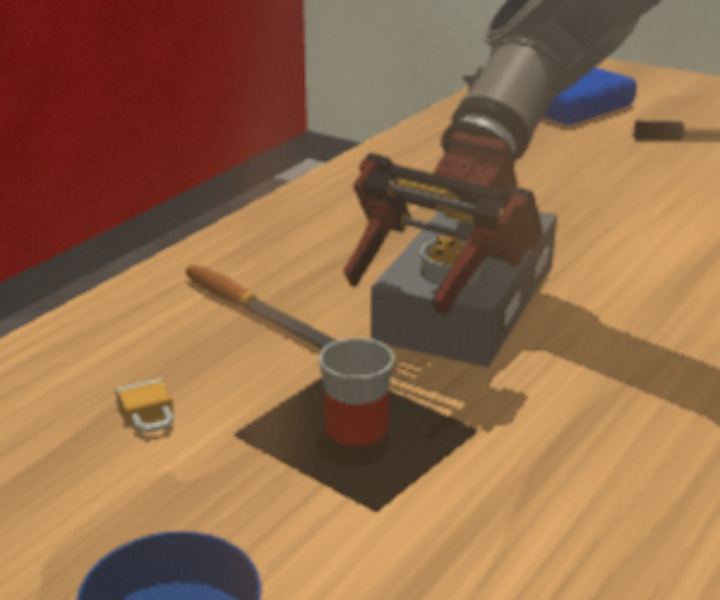

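View pics/w11.png

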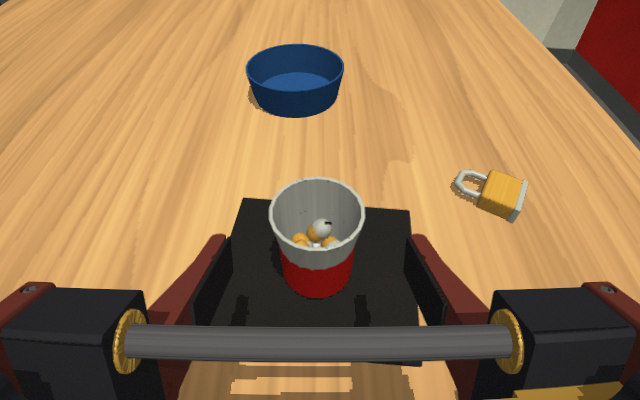

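apply_moves(
  targets=[
    [1,-1.35,0,1.3,0,0,0],
    [1,-1.35,0,1.3,0,0,0],
    [1,-1.35,0,1.35,0,0,0],
    [1,0,-0.05,2,0,0,0],
    [1,0,0,1.5,0,0,0],
    [1,0,0,0,0,0,0],
    [1,0,0,0,0,0,0],
  ],
)

```text
time: 16.5
tool_pos: [0.5496, 0.0152, 0.0272]
orientation: [-1.581, -1.586, -0.913]
contact_force: [0.4, -0.5, -1.1]
finger_gap: 0.999
```

```bash
python3 - <<'E'
from h import *
show();p,Rt,s=pose()
c=cal('side');im,d=imaging.grab_frame('side');P=cloud(c,d);save('s12.png',cv2.resize(im[60:310,200:500],(720,600)))
im,d=imaging.grab_frame('wrist');save('w12.png',im)
T=tool(90,30)
rows(p,Rt,np.array([.5495,.0461,.0105]),T,4)
E
```

```text
t 16.5 p [0.5496 0.0152 0.0272] x [-0.002  0.5    0.866] y [1.    0.003 0.   ] z [-0.002  0.866 -0.5  ] q [ 0.882  0.984 -0.658  1.764 -0.498  1.018  0.729] F [ 0.45 -0.47 -1.1 ] gap 0.999
[[1, 0.03, 0, 0.88, -0.03, 0.01, 0.02], [1, 0.02, 0, 0.88, -0.03, 0.01, 0.02], [1, 0.02, 0, 0.87, -0.03, 0.01, 0.02], [1, 0.03, -0.01, 0.88, -0.03, 0.01, 0.02]]
```

View pics/s12.png

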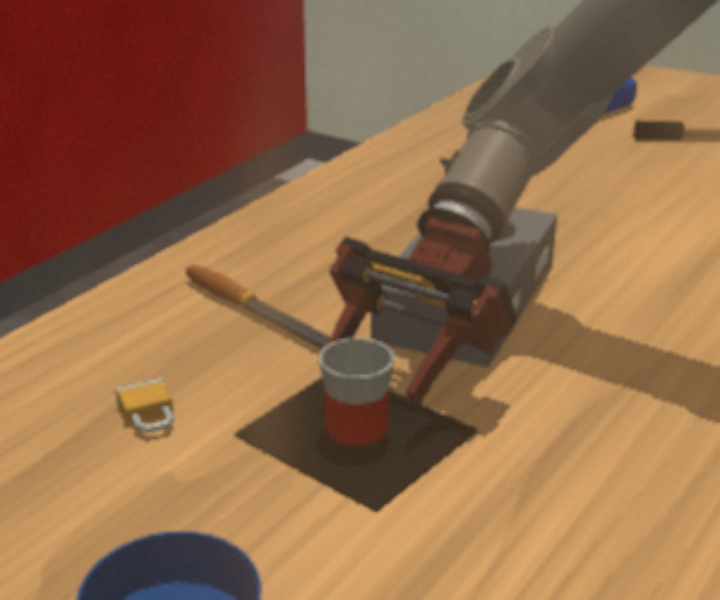

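View pics/w12.png

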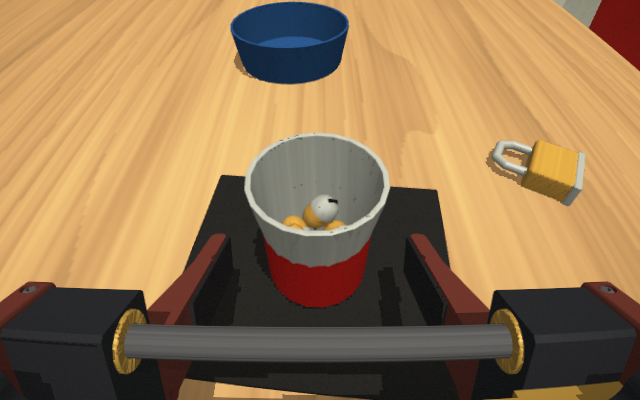

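apply_moves(
  targets=[
    [1,0.05,0,1,0,0,0],
    [1,0.05,0,1,0,0,0],
    [1,0,0,0.8,0,0,0],
    [1,0,0,0.5,0,0,0],
    [1,0,0,0.2,0,0,0],
    [1,0,0,0,0,0,0],
  ],
)

```text
time: 17.35
tool_pos: [0.5493, 0.0465, 0.0106]
orientation: [-1.581, -1.586, -0.913]
contact_force: [-0.4, 0.6, 0.5]
finger_gap: 1.0
```

```bash
python3 - <<'E'
from h import *
show();p,Rt,s=pose()
c=cal('side');im,d=imaging.grab_frame('side');P=cloud(c,d);save('s13.png',cv2.resize(im[60:310,200:500],(720,600)))
im,d=imaging.grab_frame('wrist');save('w13.png',im)
E
```

```text
t 17.35 p [0.5493 0.0465 0.0106] x [-0.002  0.5    0.866] y [1.    0.003 0.   ] z [-0.003  0.866 -0.5  ] q [ 0.853  1.007 -0.671  1.796 -0.513  0.948  0.737] F [-0.43  0.65  0.55] gap 1.0
```

View pics/s13.png

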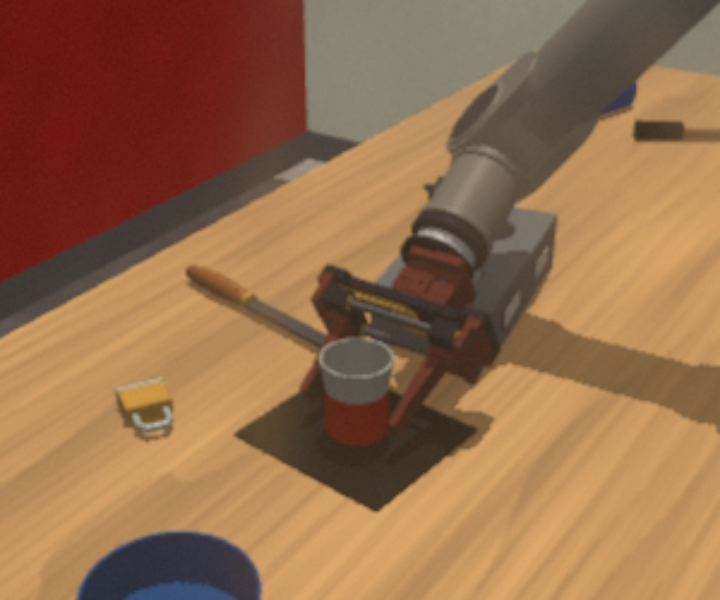

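View pics/w13.png

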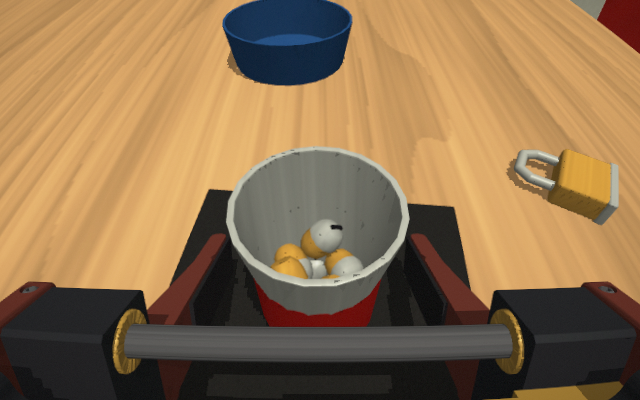

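apply_moves(
  targets=[
    [0,0,0,0,0,0,0],
    [0,0,0,0,0,0,0],
    [0,0,0,0,0,0,0],
    [-0.5,0,0,0,0,0,0],
    [-0.5,0,0,0,0,0,0],
    [-0.5,0,0,0,0,0,0],
  ],
  squeeze=45,
)

```text
time: 18.2
tool_pos: [0.5492, 0.0464, 0.0106]
orientation: [-1.581, -1.586, -0.913]
contact_force: [-0.5, -1.1, 1.4]
finger_gap: 0.668
```

```bash
python3 - <<'E'
from h import *
show()
E
```

```text
t 18.2 p [0.5492 0.0464 0.0106] x [-0.002  0.5    0.866] y [1.    0.003 0.   ] z [-0.003  0.866 -0.5  ] q [ 0.853  1.007 -0.671  1.796 -0.513  0.949  0.737] F [-0.49 -1.08  1.44] gap 0.668
```

apply_moves(
  targets=[
    [-0.5,0.4,0,-0.2,0,0,0],
    [-0.5,0.85,0,-0.5,0,0,0],
    [-0.5,1.3,0,-0.75,0,0,0],
    [-0.5,1.75,0,-1,0,0,0],
    [-0.5,1.75,0,-1,0,0,0],
    [-0.5,1.75,0,-1,0,0,0],
    [-0.5,1.75,0,-1,0,0,0],
    [-0.5,0.85,0,-0.5,0,0,0],
    [-0.5,0,0,0,0,0,0],
    [-0.5,0,0,0,0,0,0],
  ],
)

```text
time: 19.45
tool_pos: [0.5488, 0.0468, 0.1298]
orientation: [-1.581, -1.585, -0.912]
contact_force: [0.3, -0.1, -3.7]
finger_gap: 0.666
```

```bash
cat >> h.py <<'E'
T0=tool(90,30)
def cuppose(rim,tau):
    Q=R.from_rotvec([-np.radians(tau),0,0]);d=Q.apply([0,0,1]);Rt=Q*T0
    return np.array(rim)-.046*d+.055*Rt.apply([0,0,1]),Rt
E
python3 - <<'E'
from h import *
show();p,Rt,s=pose();M=Rt.as_matrix();g=p-.055*M[:,2];print("rim",g+[0,0,.046])
im,d=imaging.grab_frame('side');save('s14.png',cv2.resize(im[60:310,200:500],(720,600)))
p1,R1=cuppose([.5165,.264,.19],0)
rows(p,Rt,p1,R1,13,-.5)
E
```

```text
t 19.45 p [0.5488 0.0468 0.1298] x [-0.001  0.5    0.866] y [ 1.     0.003 -0.001] z [-0.003  0.866 -0.5  ] q [ 0.889  0.815 -0.728  1.808 -0.566  1.075  0.633] F [ 0.33 -0.09 -3.69] gap 0.666
rim [ 0.54900409 -0.00079684  0.20326082]
[[-0.5, 0.93, -0.24, 1.82, -0.01, 0, 0.0], [-0.5, 0.93, -0.24, 1.81, -0.01, 0, 0.0], [-0.5, 0.93, -0.25, 1.82, -0.01, 0, 0.0], [-0.5, 0.93, -0.24, 1.81, -0.01, 0, 0.0], [-0.5, 0.93, -0.24, 1.82, -0.01, 0, 0.0], [-0.5, 0.93, -0.25, 1.81, -0.01, 0, 0.0], [-0.5, 0.93, -0.24, 1.82, -0.01, 0, 0.0], [-0.5, 0.93, -0.25, 1.81, -0.01, 0, 0.0], [-0.5, 0.93, -0.24, 1.82, -0.01, 0, 0.0], [-0.5, 0.93, -0.25, 1.82, -0.01, 0, 0.0], [-0.5, 0.93, -0.24, 1.81, -0.01, 0, 0.0], [-0.5, 0.93, -0.25, 1.82, -0.01, 0, 0.0], [-0.5, 0.93, -0.25, 1.81, -0.01, 0, 0.0]]
```

View pics/s14.png

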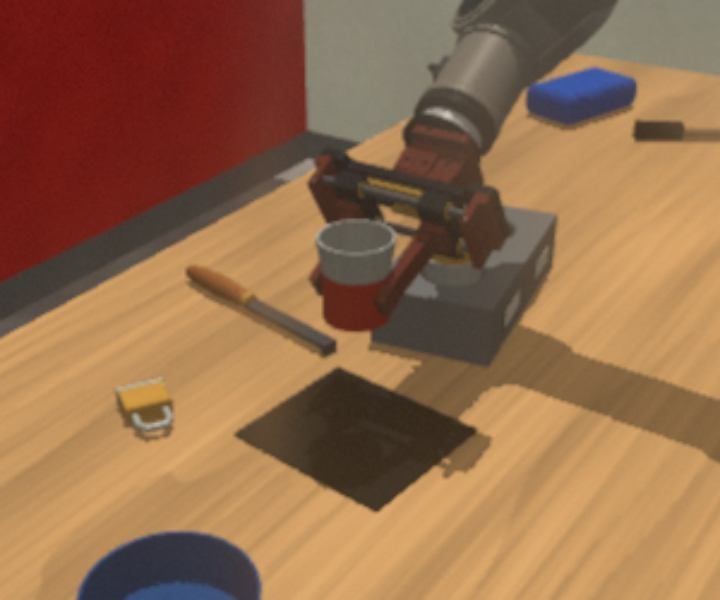

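apply_moves(
  targets=[
    [-0.5,0.35,-0.1,0.7,0,0,0],
    [-0.5,0.7,-0.2,1.4,0,0,0],
    [-0.5,1,-0.25,2,0,0,0],
    [-0.5,1,-0.25,2,0,0,0],
    [-0.5,1,-0.3,2,0,0,0],
    [-0.5,1,-0.25,2,0,0,0],
    [-0.5,1,-0.25,2,0,0,0],
    [-0.5,1,-0.3,2,0,0,0],
    [-0.5,1,-0.25,2,0,0,0],
    [-0.5,1,-0.25,2,0,0,0],
    [-0.5,1,-0.3,2,0,0,0],
    [-0.5,1,-0.25,2,0,0,0],
    [-0.5,0.7,-0.15,1,0,0,0],
    [-0.5,0.35,-0.1,0.5,0,0,0],
    [-0.5,0,0,0,0,0,0],
    [-0.5,0,0,0,0,0,0],
  ],
)

```text
time: 21.5
tool_pos: [0.5169, 0.3109, 0.1169]
orientation: [-1.582, -1.585, -0.913]
contact_force: [-0.5, 0.2, -2.5]
finger_gap: 0.666
```

```bash
python3 - <<'E'
from h import *
show();p,Rt,s=pose();M=Rt.as_matrix();g=p-.055*M[:,2];print("rim",g+[0,0,.046])
im,d=imaging.grab_frame('top');save('t15.png',im)
im,d=imaging.grab_frame('side');save('s15.png',im)
for (z,tau,n) in ((.16,30,5),(.13,60,5)):
    p1,R1=cuppose([.5165,.264,z],tau)
    p,Rt=rows(p,Rt,p1,R1,n,-.5)
E
```

```text
t 21.5 p [0.5169 0.3109 0.1169] x [-0.001  0.501  0.866] y [1.    0.002 0.   ] z [-0.002  0.866 -0.501] q [ 0.624  0.832 -0.938  2.038 -0.809  0.572  0.622] F [-0.54  0.2  -2.46] gap 0.666
rim [0.51700056 0.26330743 0.19047357]
[[-0.5, -1.19, -0.01, -0.29, -0.01, -5.99, 0.02], [-0.5, -1.22, -0.01, -0.16, -0.01, -5.99, 0.02], [-0.5, -1.23, -0.01, -0.04, -0.01, -5.99, 0.02], [-0.5, -1.22, -0.01, 0.09, -0.01, -5.99, 0.02], [-0.5, -1.21, -0.01, 0.22, -0.01, -5.99, 0.02]]
[[-0.5, -0.97, 0, -0.09, -0.01, -6.0, -0.0], [-0.5, -0.98, 0, 0.02, -0.01, -6.0, -0.0], [-0.5, -0.97, 0, 0.12, -0.01, -6.0, -0.0], [-0.5, -0.95, 0, 0.21, -0.01, -6.0, -0.0], [-0.5, -0.93, 0.01, 0.32, -0.01, -6.0, -0.0]]
```

View pics/s15.png

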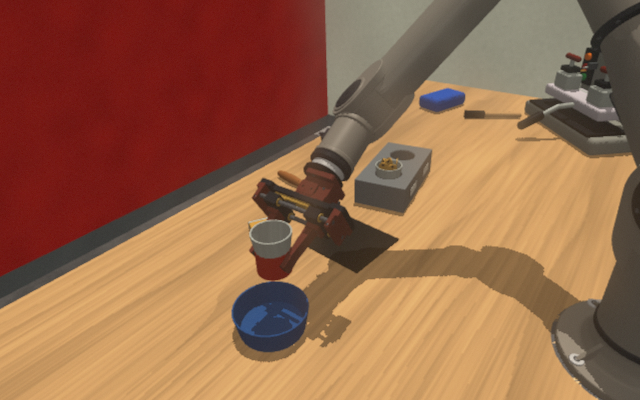

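View pics/t15.png

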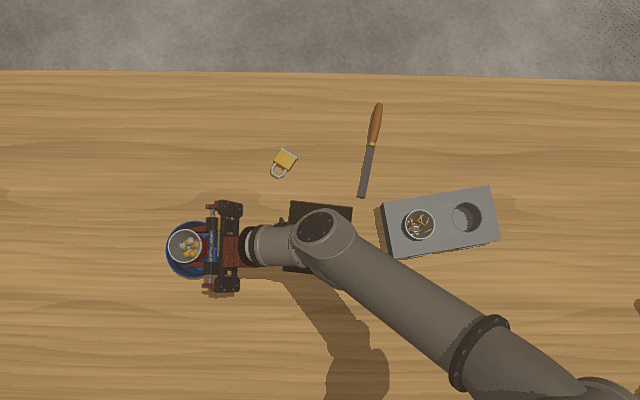

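apply_moves(
  targets=[
    [-0.5,-1.2,0,-0.3,0,-6,0],
    [-0.5,-1.2,0,-0.15,0,-6,0],
    [-0.5,-1.25,0,-0.05,0,-6,0],
    [-0.5,-1.2,0,0.1,0,-6,0],
    [-0.5,-1.2,0,0.2,0,-6,0],
    [-0.5,-0.95,0,-0.1,0,-6,0],
    [-0.5,-1,0,0,0,-6,0],
    [-0.5,-0.95,0,0.1,0,-6,0],
    [-0.5,-0.95,0,0.2,0,-6,0],
    [-0.5,-0.95,0,0.3,0,-6,0],
    [-0.5,0,0,0,0,0,0],
  ],
)

```text
time: 22.98
tool_pos: [0.5153, 0.2277, 0.0531]
orientation: [-2.211, -2.229, 0.0]
contact_force: [-0.6, -0.1, -2.6]
finger_gap: 0.667
```

```bash
python3 - <<'E'
from h import *
show();p,Rt,s=pose();M=Rt.as_matrix();Q=Rt*T0.inv();d=Q.apply([0,0,1]);print("rim",p-.055*M[:,2]+.046*d,d)
im,d=imaging.grab_frame('side');save('s16.png',cv2.resize(im[140:390,150:450],(720,600)))
for (z,tau,n) in ((.12,90,10),(.112,117,9)):
    p1,R1=cuppose([.5165,.264,z],tau)
    p,Rt=rows(p,Rt,p1,R1,n,-.5)
E
```

```text
t 22.975 p [0.5153 0.2277 0.0531] x [-0.008  1.     0.001] y [ 1.     0.008 -0.001] z [-0.001  0.001 -1.   ] q [-0.448  0.456 -0.099  1.931  0.061  0.758 -0.573] F [-0.6  -0.13 -2.56] gap 0.667
rim [0.51504858 0.26741524 0.13111478] [-0.00615819  0.8654032   0.50103831]
[[-0.5, -0.37, 0.01, -0.19, 0, -3.01, 0.05], [-0.5, -0.38, 0.01, -0.18, 0, -3.01, 0.05], [-0.5, -0.39, 0.01, -0.15, 0, -3.01, 0.05], [-0.5, -0.4, 0.01, -0.13, 0, -3.01, 0.05], [-0.5, -0.4, 0.01, -0.11, 0, -3.01, 0.05], [-0.5, -0.41, 0.01, -0.09, 0, -3.01, 0.05], [-0.5, -0.42, 0.01, -0.07, 0, -3.01, 0.05], [-0.5, -0.41, 0.01, -0.05, 0, -3.01, 0.05], [-0.5, -0.42, 0.02, -0.03, 0, -3.01, 0.05], [-0.5, -0.42, 0.01, 0, 0, -3.01, 0.05]]
[[-0.5, -0.3, 0, -0.22, 0, -3.0, -0.01], [-0.5, -0.31, 0, -0.2, 0, -3.0, -0.01], [-0.5, -0.32, 0, -0.19, 0, -3.0, -0.01], [-0.5, -0.34, 0, -0.16, 0, -3.0, -0.01], [-0.5, -0.34, 0, -0.15, 0, -3.0, -0.01], [-0.5, -0.34, 0, -0.14, 0, -3.0, -0.01], [-0.5, -0.36, 0, -0.11, 0, -3.0, -0.01], [-0.5, -0.36, 0, -0.1, 0, -3.0, -0.01], [-0.5, -0.36, 0, -0.08, 0, -3.0, -0.01]]
```

View pics/s16.png

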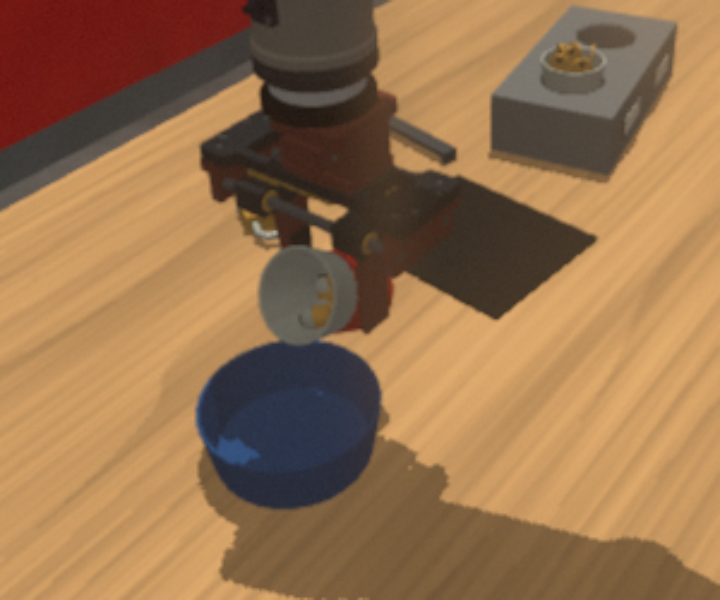

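apply_moves(
  targets=[
    [-0.5,-0.4,0,-0.2,0,-3,0],
    [-0.5,-0.4,0,-0.2,0,-3,0],
    [-0.5,-0.4,0,-0.15,0,-3,0],
    [-0.5,-0.4,0,-0.15,0,-3,0],
    [-0.5,-0.4,0,-0.1,0,-3,0],
    [-0.5,-0.4,0,-0.1,0,-3,0],
    [-0.5,-0.4,0,-0.05,0,-3,0],
    [-0.5,-0.4,0,-0.05,0,-3,0],
    [-0.5,-0.4,0,0,0,-3,0],
    [-0.5,-0.4,0,0,0,-3,0],
  ],
)

```text
time: 24.28
tool_pos: [0.5164, 0.1864, 0.0719]
orientation: [1.928, 1.929, -0.518]
contact_force: [0.2, -0.4, -3.3]
finger_gap: 0.663
```

```bash
python3 - <<'E'
from h import *
show();p,Rt,s=pose();M=Rt.as_matrix();Q=Rt*T0.inv();d=Q.apply([0,0,1]);print("rim",p-.055*M[:,2]+.046*d,d)
im,d=imaging.grab_frame('side');save('s17.png',cv2.resize(im[140:390,150:450],(720,600)))
for (z,tau,n) in ((.112,117,9),):
    p1,R1=cuppose([.5165,.264,z],tau)
    p,Rt=rows(p,Rt,p1,R1,n,-.5)
E
```

```text
t 24.275 p [0.5164 0.1864 0.0719] x [-0.002  0.867 -0.499] y [ 1.     0.    -0.003] z [-0.002 -0.499 -0.867] q [-0.778  0.598  0.075  1.774  0.379  1.156 -0.93 ] F [ 0.18 -0.39 -3.26] gap 0.663
rim [0.51648462 0.25981541 0.11965794] [-2.62844069e-04  9.99999194e-01  1.24241563e-03]
[[-0.5, -0.26, 0, -0.25, -0.01, -3.01, 0.01], [-0.5, -0.28, 0, -0.23, -0.01, -3.01, 0.01], [-0.5, -0.29, 0, -0.21, -0.01, -3.01, 0.01], [-0.5, -0.29, 0, -0.21, -0.01, -3.01, 0.01], [-0.5, -0.31, 0, -0.18, -0.01, -3.01, 0.01], [-0.5, -0.32, 0, -0.17, -0.01, -3.01, 0.01], [-0.5, -0.33, 0, -0.15, -0.01, -3.01, 0.01], [-0.5, -0.33, 0.01, -0.14, -0.01, -3.01, 0.01], [-0.5, -0.34, 0, -0.11, -0.01, -3.01, 0.01]]
```

View pics/s17.png

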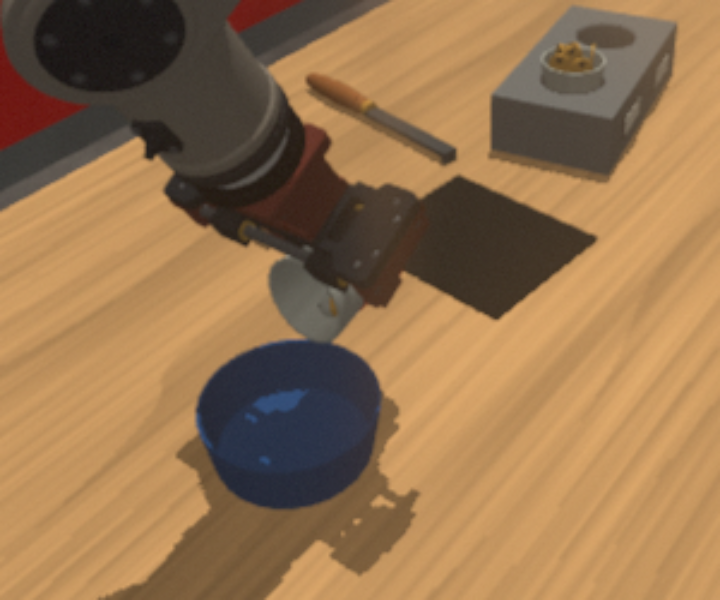

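```bash
python3 - <<'E'
from h import *
c=cal('side');im,d=imaging.grab_frame('side');P=cloud(c,d)
for u,v in ((283,281),(282,279),(275,265),(265,258),(290,265)): print(u,v,np.round(P[v,u],3),im[v,u])
print(onplane(c,283,282,.087))
c=cal('top');im,d=imaging.grab_frame('top');save('t17.png',cv2.resize(im[150:350,80:320],(720,600)))
E
```

```text
283 281 [0.504 0.26  0.093] [101  98  89]
282 279 [0.51  0.256 0.092] [105 103  91]
275 265 [0.537 0.243 0.1  ] [102 101  91]
265 258 [0.547 0.255 0.119] [86 82 74]
290 265 [0.487 0.258 0.134] [113 109  98]
[0.50753199 0.25691497 0.087     ]
```

View pics/t17.png

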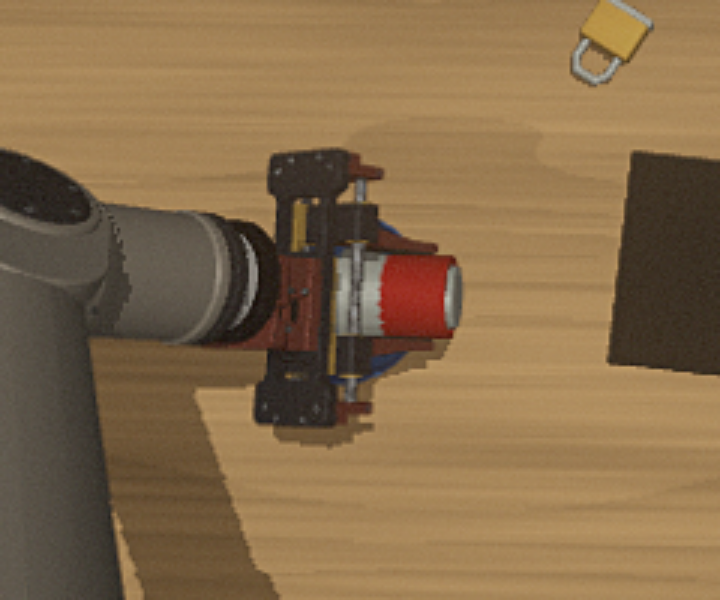

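apply_moves(
  targets=[
    [-0.5,-0.2,0,-0.3,0,-3,0],
    [-0.5,-0.25,0,-0.25,0,-3,0],
    [-0.5,-0.25,0,-0.25,0,-3,0],
    [-0.5,-0.25,0,-0.2,0,-3,0],
    [-0.5,0,0,0,0,0,0],
    [-0.5,0,0,0,0,0,0],
    [-0.5,-0.3,0,-0.2,0,-3,0],
    [-0.5,-0.3,0,-0.2,0,-3,0],
    [-0.5,0,0,0,0,0,0],
    [-0.5,0,0,0,0,0,0],
  ],
)

```text
time: 25.68
tool_pos: [0.517, 0.1832, 0.0934]
orientation: [1.724, 1.728, -0.766]
contact_force: [-1.0, -0.4, -1.6]
finger_gap: 0.668
```

```bash
python3 - <<'E'
from h import *
show();p,Rt,s=pose();M=Rt.as_matrix();Q=Rt*T0.inv();d=Q.apply([0,0,1]);print("rim",p-.055*M[:,2]+.046*d,d)
im,d=imaging.grab_frame('side');save('s18.png',cv2.resize(im[140:390,150:450],(720,600)))
for (z,tau,n) in ((.112,120,4),):
    p1,R1=cuppose([.5165,.268,z],tau)
    p,Rt=rows(p,Rt,p1,R1,n,-.5)
E
```

```text
t 25.675 p [0.517  0.1832 0.0934] x [-0.001  0.67  -0.742] y [1.    0.002 0.   ] z [ 0.002 -0.742 -0.67 ] q [-0.912  0.743  0.135  1.652  0.472  1.415 -1.018] F [-1.02 -0.37 -1.6 ] gap 0.668
rim [0.5168538  0.26775495 0.11615034] [-0.00186584  0.95148899 -0.30767713]
[[-0.5, -0.3, -0.01, -0.19, 0.03, -3.02, 0.01], [-0.5, -0.32, -0.02, -0.17, 0.03, -3.02, 0.01], [-0.5, -0.32, -0.01, -0.15, 0.03, -3.02, 0.01], [-0.5, -0.33, -0.01, -0.14, 0.03, -3.02, 0.01]]
```

View pics/s18.png

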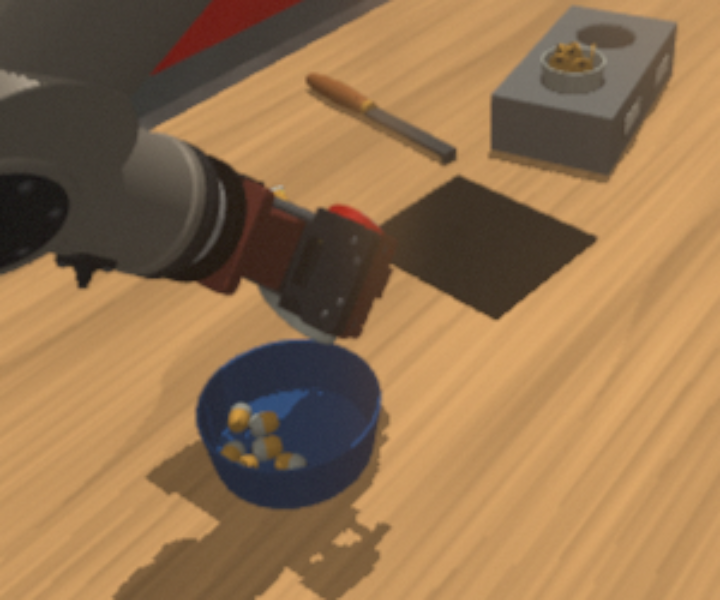

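apply_moves(
  targets=[
    [-0.5,-0.3,0,-0.2,0,-3,0],
    [-0.5,-0.3,0,-0.15,0,-3,0],
    [-0.5,-0.3,0,-0.15,0,-3,0],
    [-0.5,-0.35,0,-0.15,0,-3,0],
    [-0.5,-0.35,0,-0.1,0,-3,0],
    [-0.5,0,0,0,0,0,0],
    [-0.5,0,0,0,0,0,0],
    [-0.5,0,0,0,0,0,0],
    [-0.5,0,0,0,0,0,0],
  ],
)

```text
time: 26.85
tool_pos: [0.5169, 0.1803, 0.1109]
orientation: [1.545, 1.549, -0.946]
contact_force: [0.1, -0.3, -0.6]
finger_gap: 0.665
```

```bash
python3 - <<'E'
from h import *
show();p,Rt,s=pose();M=Rt.as_matrix();Q=Rt*T0.inv();d=Q.apply([0,0,1]);print("rim",p-.055*M[:,2]+.046*d,d)
im,d=imaging.grab_frame('side');save('s19.png',cv2.resize(im[220:370,200:360],(640,600),interpolation=cv2.INTER_CUBIC))
im,d=imaging.grab_frame('wrist');save('w19.png',im)
E
```

```text
t 26.85 p [0.5169 0.1803 0.1109] x [-0.001  0.455 -0.891] y [1.    0.003 0.   ] z [ 0.003 -0.891 -0.455] q [-0.988  0.88   0.182  1.561  0.532  1.611 -1.045] F [ 0.05 -0.31 -0.64] gap 0.665
rim [0.51666973 0.26787567 0.11085789] [-0.00206441  0.83902687 -0.54408607]
```

View pics/s19.png

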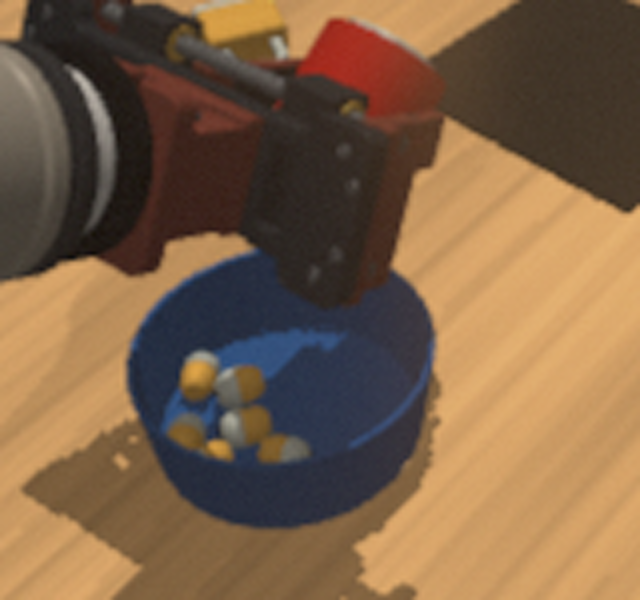

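View pics/w19.png

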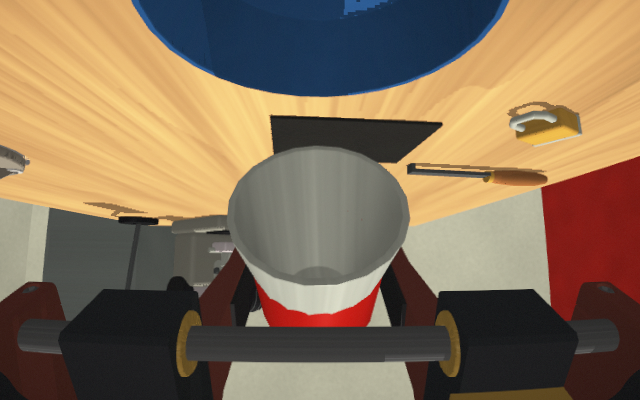

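```bash
python3 - <<'E'
from h import *
p,Rt,s=pose()
for (rim,tau,n) in (([.5165,.262,.20],90,5),([.523,.20,.21],30,8),([.5495,0,.20],0,9)):
    p1,R1=cuppose(rim,tau)
    p,Rt=rows(p,Rt,p1,R1,n,-.5)
E
```

```text
[[-0.5, -0.67, -0.01, -0.52, 0.03, 6.6, 0.02], [-0.5, -0.6, 0, -0.6, 0.03, 6.6, 0.02], [-0.5, -0.53, -0.01, -0.66, 0.03, 6.6, 0.02], [-0.5, -0.45, -0.01, -0.72, 0.03, 6.6, 0.02], [-0.5, -0.37, 0, -0.76, 0.03, 6.6, 0.02]]
[[-0.5, 0.36, 0.08, 0.22, 0, 7.5, -0.0], [-0.5, 0.33, 0.08, 0.27, 0, 7.5, -0.0], [-0.5, 0.29, 0.08, 0.31, 0, 7.5, -0.0], [-0.5, 0.24, 0.08, 0.34, 0, 7.5, -0.0], [-0.5, 0.2, 0.08, 0.38, 0, 7.5, -0.0], [-0.5, 0.15, 0.09, 0.39, 0, 7.5, -0.0], [-0.5, 0.1, 0.08, 0.41, 0, 7.5, -0.0], [-0.5, 0.04, 0.08, 0.43, 0, 7.5, -0.0]]
[[-0.5, -1.49, 0.29, -0.91, 0, 3.33, -0.0], [-0.5, -1.43, 0.3, -1.0, 0, 3.33, -0.0], [-0.5, -1.37, 0.29, -1.07, 0, 3.33, -0.0], [-0.5, -1.31, 0.3, -1.16, 0, 3.33, -0.0], [-0.5, -1.23, 0.29, -1.23, 0, 3.33, -0.0], [-0.5, -1.17, 0.3, -1.3, 0, 3.33, -0.0], [-0.5, -1.08, 0.29, -1.36, 0, 3.33, -0.0], [-0.5, -1.01, 0.29, -1.42, 0, 3.33, -0.0], [-0.5, -0.92, 0.3, -1.49, 0, 3.33, -0.0]]
```

apply_moves(
  targets=[
    [-0.5,-0.65,0,-0.5,0,6.6,0],
    [-0.5,-0.6,0,-0.6,0,6.6,0],
    [-0.5,-0.55,0,-0.65,0,6.6,0],
    [-0.5,-0.45,0,-0.7,0,6.6,0],
    [-0.5,-0.35,0,-0.75,0,6.6,0],
    [-0.5,0.35,0.1,0.2,0,7.5,0],
    [-0.5,0.35,0.1,0.3,0,7.5,0],
    [-0.5,0.3,0.1,0.3,0,7.5,0],
    [-0.5,0.25,0.1,0.35,0,7.5,0],
    [-0.5,0.2,0.05,0.4,0,7.5,0],
    [-0.5,0.15,0.1,0.4,0,7.5,0],
    [-0.5,0.1,0.1,0.4,0,7.5,0],
    [-0.5,0.05,0.1,0.4,0,7.5,0],
    [-0.5,0,0,0,0,0,0],
    [-0.5,0,0,0,0,0,0],
  ],
)

```text
time: 28.82
tool_pos: [0.524, 0.2053, 0.1221]
orientation: [-1.923, -1.932, -0.513]
contact_force: [0.5, 0.8, -1.9]
finger_gap: 0.664
```

```bash
python3 - <<'E'
from h import *
show();p,Rt,s=pose();M=Rt.as_matrix();Q=Rt*T0.inv();d=Q.apply([0,0,1]);print("rim",p-.055*M[:,2]+.046*d,d)
p1,R1=cuppose([.5495,0,.20],0)
rows(p,Rt,p1,R1,10,-.5)
E
```

```text
t 28.825 p [0.524  0.2053 0.1221] x [-0.004  0.867  0.498] y [ 1.     0.004 -0.   ] z [-0.002  0.498 -0.867] q [ 0.023  0.383 -0.215  2.    -0.64   0.782  0.297] F [ 0.51  0.84 -1.95] gap 0.664
rim [0.52402383 0.20093156 0.20958752] [-0.00211602  0.50150123  0.86515434]
[[-0.5, -1.35, 0.25, -0.82, -0.02, 3.01, 0.02], [-0.5, -1.3, 0.25, -0.9, -0.02, 3.01, 0.02], [-0.5, -1.25, 0.25, -0.96, -0.02, 3.01, 0.02], [-0.5, -1.2, 0.25, -1.02, -0.02, 3.01, 0.02], [-0.5, -1.14, 0.25, -1.09, -0.02, 3.01, 0.02], [-0.5, -1.09, 0.25, -1.15, -0.02, 3.01, 0.02], [-0.5, -1.02, 0.25, -1.2, -0.02, 3.01, 0.02], [-0.5, -0.96, 0.26, -1.25, -0.02, 3.01, 0.02], [-0.5, -0.89, 0.25, -1.3, -0.02, 3.01, 0.02], [-0.5, -0.82, 0.26, -1.35, -0.02, 3.01, 0.02]]
```

apply_moves(
  targets=[
    [-0.5,-1.35,0.25,-0.8,0,3,0],
    [-0.5,-1.3,0.25,-0.9,0,3,0],
    [-0.5,-1.25,0.25,-0.95,0,3,0],
    [-0.5,-1.2,0.25,-1,0,3,0],
    [-0.5,-1.15,0.25,-1.1,0,3,0],
    [-0.5,-1.1,0.25,-1.15,0,3,0],
    [-0.5,-1,0.25,-1.2,0,3,0],
    [-0.5,-0.95,0.25,-1.25,0,3,0],
    [-0.5,-0.9,0.25,-1.3,0,3,0],
    [-0.5,-0.8,0.25,-1.35,0,3,0],
    [-0.5,0,0,0,0,0,0],
    [-0.5,0,0,0,0,0,0],
  ],
)

```text
time: 30.32
tool_pos: [0.5497, 0.0494, 0.1264]
orientation: [-1.578, -1.589, -0.91]
contact_force: [-0.1, 0.4, -1.5]
finger_gap: 0.664
```

```bash
python3 - <<'E'
from h import *
show();p,Rt,s=pose();M=Rt.as_matrix();Q=Rt*T0.inv();d=Q.apply([0,0,1]);print("rim",p-.055*M[:,2]+.046*d,d)
c=cal('side');im,d=imaging.grab_frame('side');save('s20.png',cv2.resize(im[60:310,200:500],(720,600)));P=cloud(c,d)
imt,dt=imaging.grab_frame('top');save('t20.png',cv2.resize(imt[200:300,140:250],(660,600),interpolation=cv2.INTER_CUBIC))
p1,R1=cuppose([.5495,-.001,.088],0)
rows(p,Rt,p1,R1,7,-.5)
E
```

```text
t 30.325 p [0.5497 0.0494 0.1264] x [-0.004  0.501  0.865] y [1.    0.007 0.   ] z [-0.006  0.865 -0.501] q [ 0.547  0.705 -0.25   1.832 -0.865  1.234  0.897] F [-0.12  0.38 -1.47] gap 0.664
rim [0.54997356 0.00191606 0.20000794] [-4.46723915e-04  1.36796143e-03  9.99998965e-01]
[[-0.5, -1.4, 0, 0.77, -0.05, 0.01, 0.03], [-0.5, -1.41, -0.01, 0.76, -0.05, 0.01, 0.03], [-0.5, -1.4, 0, 0.77, -0.05, 0.01, 0.03], [-0.5, -1.41, 0, 0.77, -0.05, 0.01, 0.03], [-0.5, -1.4, -0.01, 0.76, -0.05, 0.01, 0.03], [-0.5, -1.41, 0, 0.77, -0.05, 0.01, 0.03], [-0.5, -1.4, 0, 0.76, -0.05, 0.01, 0.03]]
```

View pics/s20.png

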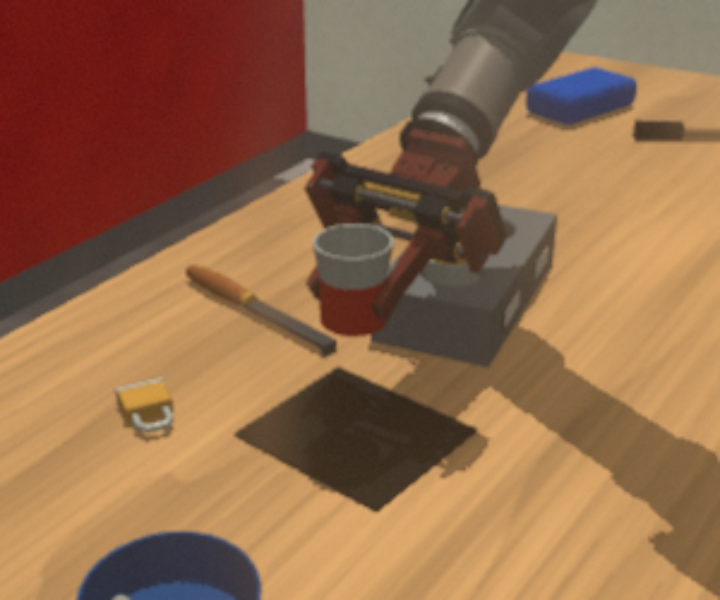

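View pics/t20.png

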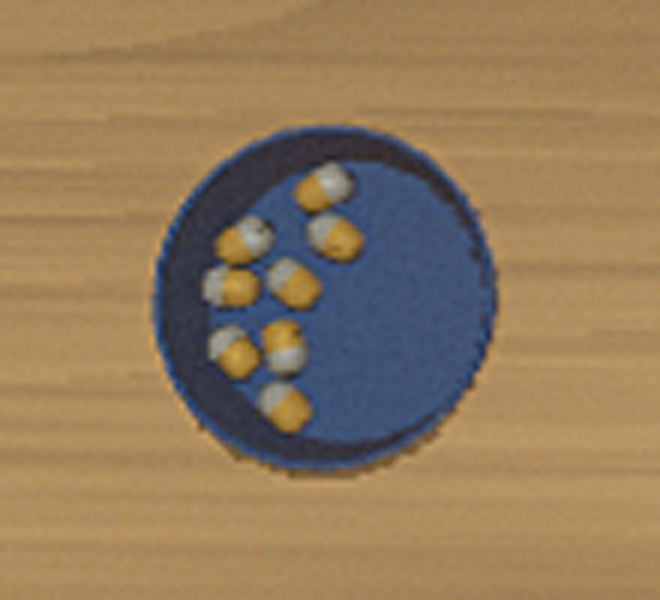

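apply_moves(
  targets=[
    [-0.5,-0.85,0,0.5,0,0,0],
    [-0.5,-1.75,0,1,0,0,0],
    [-0.5,-1.75,0,1,0,0,0],
    [-0.5,-1.75,0,1,0,0,0],
    [-0.5,-1.7,0,1,0,0,0],
    [-0.5,-0.9,0,0.5,0,0,0],
    [-0.5,-0.6,0,0.35,0,0,0],
    [-0.5,-0.35,0,0.2,0,0,0],
    [-0.5,-0.2,0,0.1,0,0,0],
    [-0.5,0,0,0,0,0,0],
    [-0.5,0,0,0,0,0,0],
  ],
)

```text
time: 31.8
tool_pos: [0.5499, 0.0468, 0.0126]
orientation: [-1.58, -1.586, -0.913]
contact_force: [0.4, -0.7, -2.3]
finger_gap: 0.669
```

```bash
python3 - <<'E'
from h import *
show();p,Rt,s=pose()
c=cal('side');im,d=imaging.grab_frame('side');save('s21.png',cv2.resize(im[160:280,280:420],(700,600),interpolation=cv2.INTER_CUBIC));P=cloud(c,d)
c=cal('wrist');im,d=imaging.grab_frame('wrist');P=cloud(c,d);z=P[...,2]
m=(np.hypot(P[...,0]-.55,P[...,1])<.045)&(z>.08)&(z<.1)
q=P[m];A=np.c_[q[:,:2]-[.55,0],np.ones(len(q))]
print(len(q),np.linalg.lstsq(A,q[:,2],rcond=None)[0])
E
```

```text
t 31.8 p [0.5499 0.0468 0.0126] x [-0.002  0.5    0.866] y [1.    0.003 0.001] z [-0.003  0.866 -0.5  ] q [ 0.55   0.896 -0.246  1.818 -0.872  1.118  1.032] F [ 0.35 -0.67 -2.26] gap 0.669
5844 [-0.00023352 -0.0187818   0.083694  ]
```

View pics/s21.png

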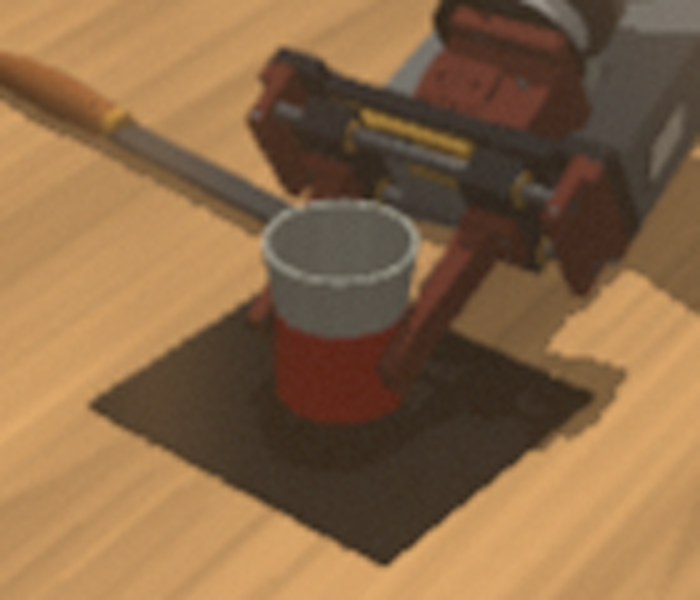

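apply_moves(
  targets=[
    [-0.5,-0.1,0,0.05,0,0,0],
    [-0.5,-0.1,0,0.05,0,0,0],
    [-0.5,0,0,0,0,0,0],
  ],
)

```text
time: 32.28
tool_pos: [0.5498, 0.0467, 0.0106]
orientation: [-1.58, -1.585, -0.913]
contact_force: [-1.5, -2.4, 3.8]
finger_gap: 0.665
```

```bash
python3 - <<'E'
from h import *
show()
E
```

```text
t 32.275 p [0.5498 0.0467 0.0106] x [-0.002  0.499  0.867] y [1.    0.003 0.   ] z [-0.003  0.866 -0.499] q [ 0.551  0.9   -0.246  1.816 -0.872  1.118  1.034] F [-1.53 -2.41  3.8 ] gap 0.665
```

Seated (upward force). Release, then back off along the tool axis and up.

apply_moves(
  targets=[
    [0.5,0,0,0,0,0,0],
    [0.8,0,0,0,0,0,0],
    [1,0,0,0,0,0,0],
    [1,0,0,0,0,0,0],
    [1,0,0,0,0,0,0],
    [1,0,0,-1,0,0,0],
    [1,0,0,-2,0,0,0],
    [1,0,0,-3,0,0,0],
    [1,1,0,-2,0,0,0],
    [1,3,0,-2,0,0,0],
    [1,4,0,-2,0,0,0],
    [1,3,0,0,0,0,0],
    [1,0,0,0,0,0,0],
    [1,0,0,0,0,0,0],
  ],
)

```text
time: 34.02
tool_pos: [0.5495, -0.0027, 0.1649]
orientation: [-1.581, -1.586, -0.912]
contact_force: [-0.4, -0.1, -0.4]
finger_gap: 0.997
```

```bash
python3 - <<'E'
from h import *
show()
c=cal('side');im,d=imaging.grab_frame('side');save('s22.png',im)
c=cal('top');im,d=imaging.grab_frame('top');save('t22.png',im);P=cloud(c,d);z=P[...,2]
m=(z>.035)&(z<.055)&(np.hypot(P[...,0]-.5165,P[...,1]-.284)<.09);print("dish",cv2.minEnclosingCircle(P[m][:,:2].astype(np.float32)))
c=cal('wrist');im,d=imaging.grab_frame('wrist');save('w22.png',im);P=cloud(c,d);z=P[...,2]
m=(np.hypot(P[...,0]-.55,P[...,1])<.05)&(z>.075)&(z<.095);q=P[m]
print("cup",cv2.minEnclosingCircle(q[:,:2].astype(np.float32)),np.linalg.lstsq(np.c_[q[:,:2]-[.55,0],np.ones(len(q))],q[:,2],rcond=None)[0])
E
```

```text
t 34.025 p [ 0.5495 -0.0027  0.1649] x [-0.001  0.501  0.866] y [ 1.     0.003 -0.001] z [-0.003  0.866 -0.501] q [ 0.593  0.672 -0.211  1.766 -0.822  1.353  0.86 ] F [-0.4  -0.12 -0.36] gap 0.997
dish ((0.5169814229011536, 0.28401121497154236), 0.06614194810390472)
cup ((0.5504447817802429, -0.0010067771654576063), 0.033873431384563446) [ 0.00186259 -0.03188589  0.08109702]
```

View pics/s22.png

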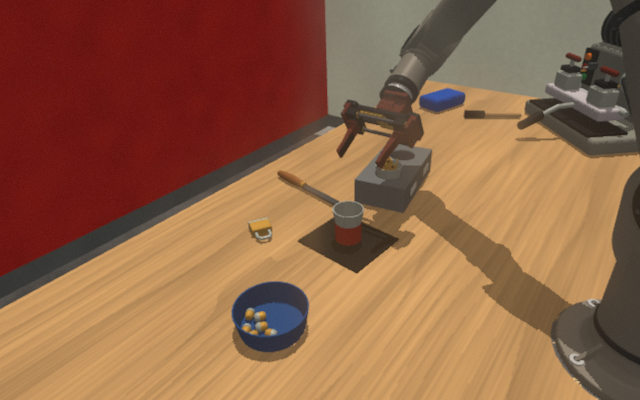

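View pics/t22.png

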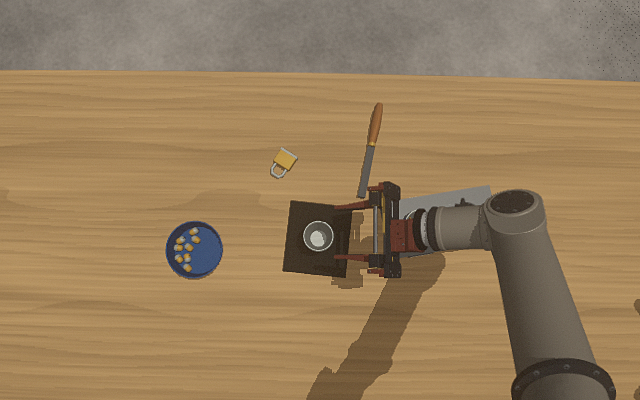

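View pics/w22.png

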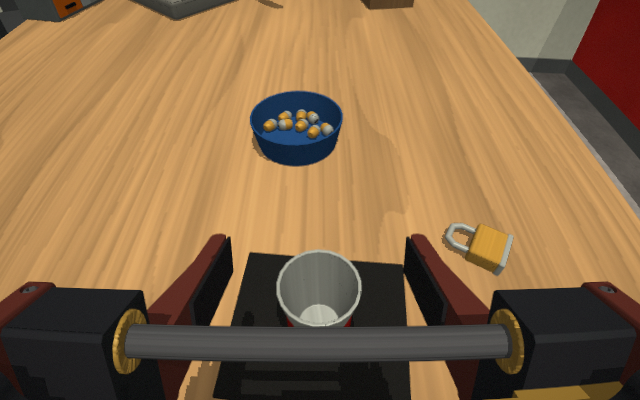

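```bash
python3 - <<'E'
from h import *
show();print(r.sign_off())
E
```

```text
t 34.175 p [ 0.5494 -0.0027  0.1642] x [0.    0.5   0.866] y [ 1.     0.002 -0.002] z [-0.003  0.866 -0.5  ] q [ 0.593  0.673 -0.211  1.766 -0.822  1.353  0.86 ] F [ 0.19 -0.4  -0.59] gap 0.996
the job is handed in; nothing more can be done
None
```

The job was handed in at 34.2 s of the 69 s allowed. I lifted the full cup by its rim, stood it on the mat and let go. I then gripped it round the sleeve with the hand tilted back 60° from vertical and tipped it to about 123° over the dish. After that I stood the empty cup on the mat and backed the hand off.

**Last checks:**
- **Barrels:** the top and wrist pictures show all eight in the dish.
- **Cup:** it is empty and released, with its rim centre at (0.550, −0.001), about the mat's centre. A plane fitted to the rim points leans about 0.03 rad. The points include some of the inner wall, so I take that as upright.
- **Dish:** it is within 1 mm of where it started, by camera.
- **Key cup, padlock and file:** they look unmoved in the pictures. I did not measure the padlock and file again, and the arm partly hid the key cup in the last ones.
- **Arm:** clear of everything, with contact force near zero.

**What disagreed:** the reported TCP lies about 40 mm beyond the real fingertips, not at their very end as the text says. Because of this my first attempt to grip the rim closed on air above the cup. I measured the offset from the side and wrist depth pictures, confirmed it again with the hand tilted, and allowed for it from then on.

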